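# Load the test card and hold the bayonet plug on

## Task

Take the red-handled card out of the rack, slide it fully home in the slot of the white test console and let go of it. Then take the blue-handled bayonet plug from its stand, push it into the console's round socket with its pins in the two notches, twist it a quarter turn clockwise (seen from above) to the stop and finish while still gripping it there, because the socket's spring turns it back if you let go. Leave the grey-handled card and everything else on the bench alone.

Things in the scene. Friction and masses are not known exactly. Their poses are not given: they have to be found in the camera images.
- card_mid (a point): Centre of the loose red-handled green card, 60 g, 90 mm tall: board 70 (its x) x 6 (y) mm, 66 mm tall, its lowest 5 mm only 4 mm thick; on top a red handle 44 (x) x 12 (y) x 30 mm. This point is 45 mm above the bottom; the handle's centre is 30 mm above it. z up, x along the length; either end may lead. It stands 30 mm deep in one of the rack's two slots.
- spare_mid (a point): Centre of the other card, grey handle, otherwise the same; it stands in the rack's other slot. Leave it there.
- rack: Grey fixed card rack, 100 (x) x 130 (y) x 40 mm tall, origin at the centre of its underside; two slots along x at y = +35 and -35 mm, 9.5 mm wide, 30 mm deep. The rack and the plug stand may be on either side of the console.
- plug_mid (a point): Centre of the loose bayonet plug, 90 g, 70 mm tall: steel shaft 27 mm diameter; brass cross pin, a 9 mm round bar along x, 51 mm end to end; 34 mm collar; on top a blue bar grip 46 (x) x 16 (y) x 34 mm. This point is 35 mm above the bottom, the grip's centre 18 mm above it, the pin's axis 21 mm below it. z up. Same after a half turn.
- stand: Grey fixed plug stand, 80 x 80 x 22 mm tall, origin at the centre of its underside; the plug stands upright in a hole in its top, 31 mm diameter, 8 mm deep.
- console: White fixed test console, 170 (x) x 260 (y) x 64 mm tall, origin at the centre of its underside; its flat top holds the card slot at y = -60 mm and the bayonet socket at y = +60 mm.
- slot_mouth (a point): Centre of the mouth of the card slot, level with the console's top, between two red stripes. z up; the slot runs along this frame's x, 72.5 mm long, 8.5 mm wide, 36 mm deep with a solid floor, its mouth slightly chamfered. A card fully home has its centre 9 mm above this point.
- socket_mouth (a point): Centre of the round socket's mouth, level with the console's top, z up. Fixed lip 5 mm thick, bore 30 mm diameter, two notches along this frame's +x and -x, 12 mm wide, reaching 27 mm out, for the plug's pin. The pin lands in sprung saddles when the plug's centre is 17.5 mm above this point; pushed 6 to 12 mm further, it is clear under the lip and can turn.
- plunger (a joint): How far the socket's sprung saddles are pushed down, m: 0 at rest, 0.012 at the bottom. The push takes 3 N to start, rising 0.4 N per mm. About 0.006 with the pin turned and resting up against the lip.
- rotor (a joint): How far the saddles are turned, rad: 0 in line with the notches, growing clockwise from above to the stop at 1.5. A return spring resists with 0.02 N m at 0 rising to 0.095 N m at the stop. The pin has about 0.1 rad of play in the saddles: turn the plug about 1.58 rad from the notches.
- meter: Bystander: loose yellow multimeter with a black face, 85 x 160 x 36 mm, origin at the centre of its underside, lies between robot and console.
- disc_a: Bystander: loose steel disc electrode, 48 mm diameter, 14 mm thick with a 10 mm stud to 28 mm, origin under its centre, on the robot's left.
- disc_b: Bystander: the same kind of steel electrode on the robot's right.
- flask: Bystander: loose steel flask, 68 mm diameter, 200 mm tall, origin under its centre, far left.
- driver: Bystander: loose screwdriver with orange handle lying beyond the console.
Mind the look-alikes: they are no part of the job. Of the things that look like the part that bears plug_mid, the largest one is meant.

How it is judged:
By the outcome, as a careful person would: the job done as asked, in the order asked, and still so for the second after the job is handed in, while the arm keeps its last pose, push and grip.
It also fails if it takes over 69 s, if anything falls off the work surface, if the arm or the gripper's body presses on something with over 40 N, if the wrist force passes 120 N, or if a joint passes its speed limit or range.

## Robot

A 6-joint arm with a two-finger parallel gripper is mounted at the origin on the work surface. World frame = base frame: x ahead of the robot, y to its left, z up, the work surface at z = 0. Lengths are in m, angles in rad, forces in N, time in s.
With the tool pointing down it reaches from about 0.325 to 0.75 m from the base axis. Payload 7.6 kg.
Tool frame: the origin (TCP) lies on the centre line of the jaws, within the pads' length; the fingertips stand 8 mm ahead of it and the grasp point (between the pads) lies 11 mm behind it; z points along the fingers, x is the direction in which the jaws open and shut, and the axes are right-handed (so a half turn about z gives the same grasp; the last joint's range is limited). The gripper opens to 85 mm and grips with 20 to 120 N. Pads are 22 mm wide; open, the fingers measure 114 mm over their backs; the gripper's body (76 mm by 85 mm) begins 54 mm behind the grasp point. The pads swing forward as they close: fully open they stand 13 mm farther back than shut.
Start: joints at [1.209, 0.052, 1.401, -0, 1.689, -0.07], TCP at [0.151, 0.503, 0.239] pointing down, gripper open.
Joint ranges: [-2.9, 2.9], [-0.91, 2.17], [0.12, 2.37], [-1.06, 4.2], [0.26, 2.73], [-2.93, 2.93]. Speed limits (rad/s): [2.57, 2.57, 3.01, 3.14, 3.14, 3.14].

## Interface

Orientations are given as [roll, pitch, yaw] about the fixed x, y, z axes, in that order (R = Rz(yaw) Ry(pitch) Rx(roll)).
In Python, from plant import manip gives the robot as it stands.
- The arm moves only by the tool jog_arm, never from a script. Its argument "targets" is one flat list of numbers, 6 for each row, row after row: the shift along the tool's x, y, z in mm, then the turn, a rotation vector about the tool's x, y, z in degrees. A call has 1 to 12 rows; each row is the pose to reach, as a shift and turn from the pose commanded when the call began, along the tool's axes at that moment; what a row does not reach only later rows make up. A row lasts 1/8 s, in which the tool goes at most 62.5 mm and 10.7 degrees, less where a joint would pass 70% of its speed; a pose out of reach is approached as far as the arm can. A call with a gripper value outside its range is refused whole. "gripper" is the gripper command: -1 is fully open, 1 is shut, values between are in proportion, set as the call begins (left out, the last holds). The fingers move at their own pace and stop on an object; "newtons" is the grip in N (left out, the last holds). Time passes only in rows, so rows that repeat a pose let the fingers close. It gives the time, the measured TCP pose, the force and the opening at its end, in the units of the state.
- manip.get_obs(): the state, without advancing time (a new reading comes with each control period).
- manip.capture(name): name is "scene" or "top" or "wrist"; returns a dict with "pixels" (480x640x3 uint8, red, green, blue), "K" (3x3 intrinsics, pixels), "dist_coeffs" ([k1, k2, p1, p2, k3] as OpenCV has them; the pictures are not rectified), "T" (4x4, takes a point from camera to world coordinates). Camera axes: x right, y down, z forward; pixel columns grow to the right and rows downward; lengths in m; the calibration is good to about 2 mm. A picture is of the moment at which its call begins. There is no depth.
- manip.sign_off(): hands the job in, once; it reports no verdict.
The state is a dict: "time_s": time; "joint_positions": joint angles; "joint_velocities": joint speeds; "joint_torque": joint torques, N m; "tcp_pos": TCP position; "ee_rot": TCP orientation; "force": force on the tool from outside, world axes, zero at the start; "wrist_torque": the same for the moment, N m; "opening": finger opening in m.
Only numpy, scipy, OpenCV 4.12 (cv2) and the standard library are available. Lean on these libraries where they do the work, as an engineer would, in place of code of your own. Each camera call takes 0.05 s, during which the arm holds its last target.

## Working session

There is one attempt and no reset: what is moved stays moved. The work goes in short steps, Python scripts to look and compute and a tool call to move; the robot and the scene stay as the last step left them, time stands still between calls to the robot, and variables do not carry over. Pictures are saved under pics/ and viewed, and the job is handed in when it is done.

Besides the shell and the picture viewer there is one more tool, called after "Request:" as name(argument=value, ...) on one line, values as JSON. jog_arm: Moves the arm, as the interface text tells. Its arguments: {"type":"object","properties":{"targets":{"type":"array","items":{"type":"number"}},"gripper":{"type":"number"},"newtons":{"type":"number"}},"required":["targets"]}

```bash
ls -la; mkdir -p pics; python3 - <<'E'
from plant import manip
import cv2
o=manip.get_obs()
print(o)
for n in ["scene","top","wrist"]:
    c=manip.capture(n)
    cv2.imwrite(f"pics/{n}0.png",c["pixels"][:,:,::-1])
    print(n,c["K"],c["dist_coeffs"],c["T"])
E
```

```text
total 12
drwxr-xr-x  3 agent agent 4096 Dec  6 18:19 .
drwxr-xr-x 23 root  root  4096 Dec  6 18:19 ..
drwxr-xr-x  2 agent agent 4096 Dec  6 18:19 pics
{'time_s': 0.0, 'joint_positions': array([ 1.20870088e+00,  5.28411616e-02,  1.40174207e+00,  1.46639663e-05,
        1.68861598e+00, -7.02660899e-02]), 'joint_velocities': array([-1.21501155e-03,  3.66619008e-05,  1.12586781e-04,  1.43199120e-04,
        8.94195845e-05, -1.03753583e-03]), 'joint_torque': array([ 1.13721078e-03, -3.81666863e+01, -3.60192454e+01,  7.59663180e-05,
        6.14756456e-03,  9.21720833e-07]), 'tcp_pos': array([0.1508966 , 0.50253682, 0.23846137]), 'ee_rot': array([-3.14146533e+00,  1.60156683e-03,  1.27896879e+00]), 'force': array([-0.69348337,  0.65816613, -0.37746079]), 'wrist_torque': array([-0.01313492, -0.04200025,  0.06190041]), 'opening': 0.08576235221149829}
scene [[439.38717635   0.         303.66841957]
 [  0.         439.38717635 242.37011098]
 [  0.           0.           1.        ]] [-0.09969531  0.          0.          0.          0.        ] [[ 0.72507066  0.37688812 -0.57639212  1.08557233]
[... 252 characters left out ...]
        0.           1.        ]] [-0.04011518  0.          0.          0.          0.        ] [[ 0.00793212 -0.98054931  0.19611253  0.36481352]
 [-0.99975946 -0.00376618  0.02160642 -0.00996362]
 [-0.02044757 -0.19623674 -0.98034333  1.24937765]
 [ 0.          0.          0.          1.        ]]
wrist [[373.16964495   0.         317.25703989]
 [  0.         373.16964495 236.92270534]
 [  0.           0.           1.        ]] [-0.06986362  0.          0.          0.          0.        ] [[ 0.28831167  0.90781975  0.3045319   0.07220111]
 [ 0.95753378 -0.27256607 -0.09400425  0.52619533]
 [-0.00233385  0.3187021  -0.94785206  0.37218467]
 [ 0.          0.          0.          1.        ]]
```

View pics/top0.png

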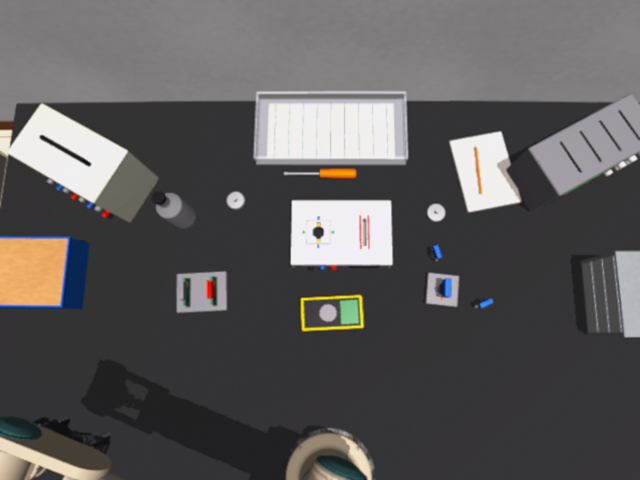

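View pics/scene0.png

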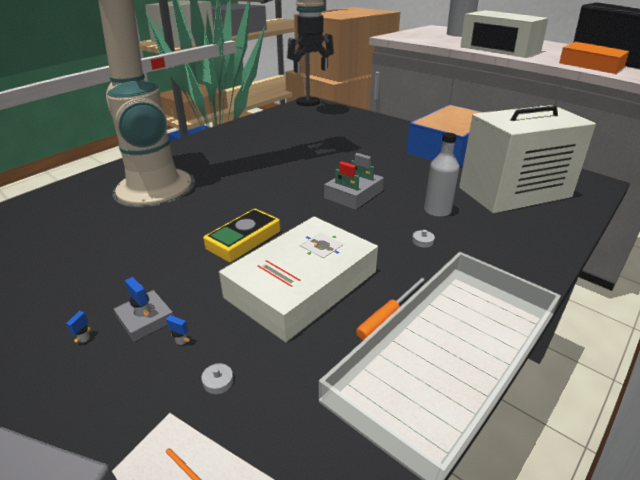

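View pics/wrist0.png

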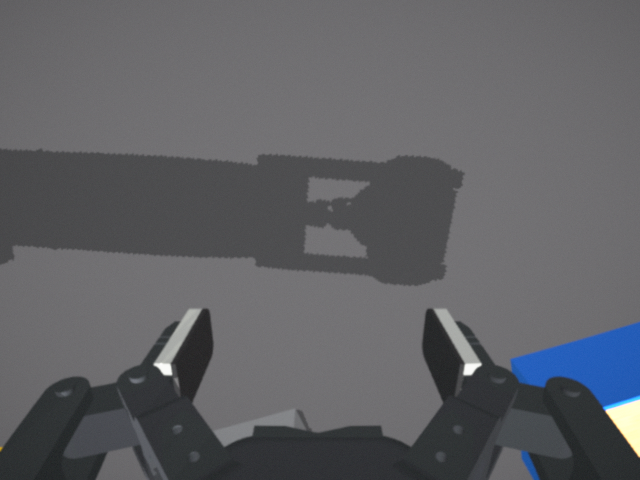

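The top view has the rack at about (202,292), with the red handle at (211,289) and the grey one at (186,290). The console is at (342,233), with the slot at (365,232) and the socket at (318,232). The stand with the blue plug is at (443,290). There are two small blue look-alikes at (435,252) and (484,303).

```bash
python3 - <<'E'
import cv2
im=cv2.imread("pics/top0.png")
def crop(im,x,y,w,h,f,n): cv2.imwrite(n,cv2.resize(im[y:y+h,x:x+w],None,fx=f,fy=f,interpolation=cv2.INTER_CUBIC))
crop(im,285,195,115,80,6.5,"pics/c_cons.png")
crop(im,165,260,75,60,8,"pics/c_rack.png")
crop(im,415,235,85,80,7,"pics/c_stand.png")
im=cv2.imread("pics/scene0.png")
crop(im,60,260,150,100,5,"pics/s_stand.png")
crop(im,215,215,170,120,4.5,"pics/s_cons.png")
crop(im,310,140,90,70,7,"pics/s_rack.png")
E
```

```text
(no output)
```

View pics/c_cons.png

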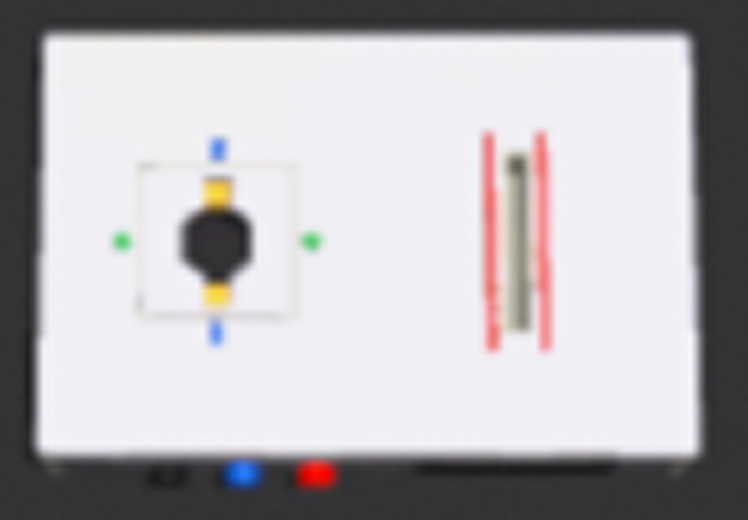

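View pics/c_rack.png

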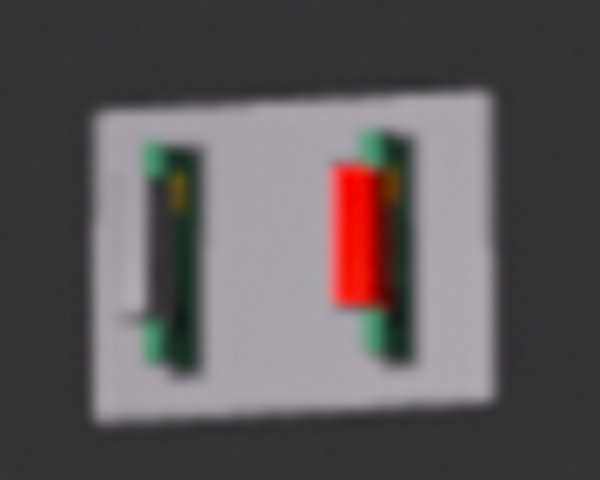

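View pics/c_stand.png

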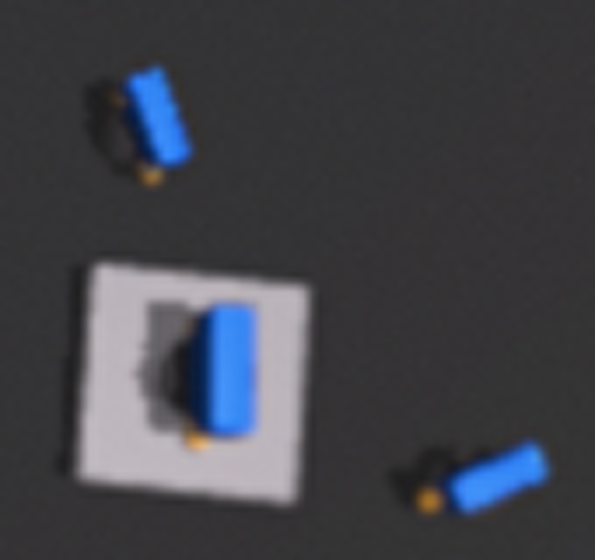

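View pics/s_stand.png

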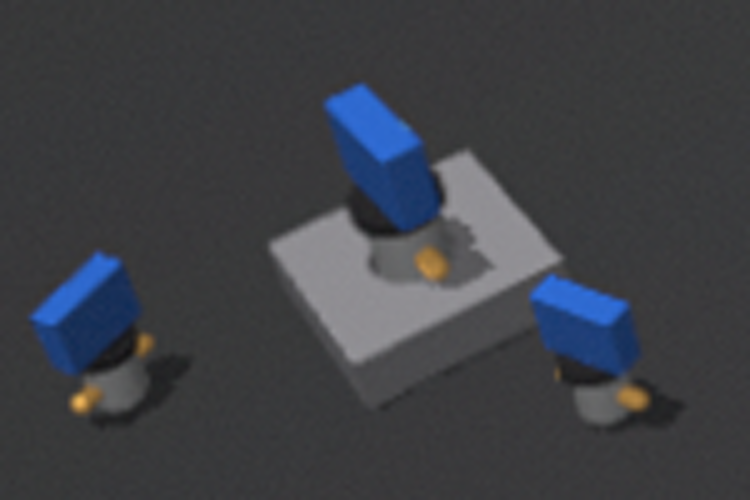

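View pics/s_cons.png

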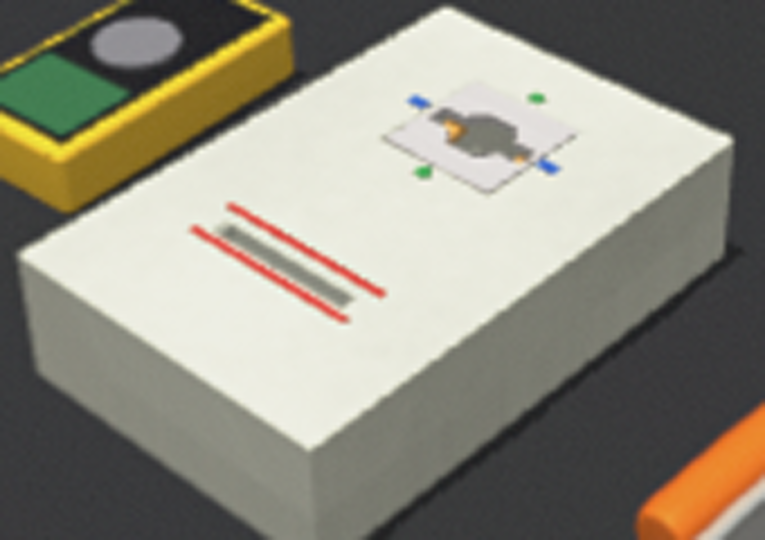

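View pics/s_rack.png

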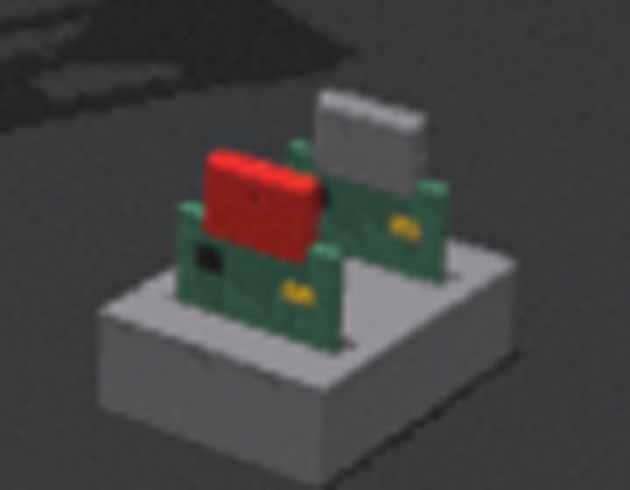

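```bash
cat > h.py <<'E'
import numpy as np, cv2
def ray(c,uv):
    uv=np.asarray(uv,float).reshape(-1,1,2)
    n=cv2.undistortPoints(uv,c["K"],np.array(c["dist_coeffs"])).reshape(-1,2)
    d=np.c_[n,np.ones(len(n))]@c["T"][:3,:3].T
    return c["T"][:3,3],d
def onz(c,uv,z):
    o,d=ray(c,uv)
    return o+d*((z-o[2])/d[:,2])[:,None]
def proj(c,P):
    R=c["T"][:3,:3]; t=c["T"][:3,3]
    r=cv2.Rodrigues(R.T)[0]
    return cv2.projectPoints(np.asarray(P,float).reshape(-1,1,3),r,-R.T@t,c["K"],np.array(c["dist_coeffs"]))[0].reshape(-1,2)
def mask(c,lo,hi,roi=None):
    h=cv2.cvtColor(c["pixels"],cv2.COLOR_RGB2HSV)
    m=cv2.inRange(h,np.array(lo),np.array(hi))
    if roi is not None:
        x,y,w,hh=roi; k=np.zeros_like(m); k[y:y+hh,x:x+w]=1; m=m*k
    return m
def blobs(m,amin=4):
    n,l,s,ct=cv2.connectedComponentsWithStats(m)
    return [(s[i,4],ct[i],s[i,:4]) for i in range(1,n) if s[i,4]>=amin], l
def rect(c,m,z):
    """min-area rectangle of biggest blob's contour cast to plane z: centre, sizes, angle of long side"""
    cs,_=cv2.findContours(m,cv2.RETR_EXTERNAL,cv2.CHAIN_APPROX_NONE)
    k=max(cs,key=cv2.contourArea).reshape(-1,2)
    P=onz(c,k,z)[:,:2]
    r=cv2.minAreaRect((P*1000).astype(np.float32))
    b=cv2.boxPoints(r); e=[b[1]-b[0],b[2]-b[1]]; e=max(e,key=np.linalg.norm)
    a=np.degrees(np.arctan2(e[1],e[0])); a=(a+90)%180-90
    return np.array(r[0]),sorted(r[1]),a
E
python3 - <<'E'
from h import *
from plant import manip
import pickle
for n in ["top","scene"]:
    c=manip.capture(n); pickle.dump(c,open(f"{n}0.pkl","wb"))
    m=mask(c,(0,150,100),(8,255,255)) | mask(c,(172,150,100),(180,255,255))
    print(n,"red",[(b[0],b[1].round(1),b[2]) for b in blobs(m)[0]])
    m=mask(c,(100,150,80),(125,255,255))
    print(n,"blue",[(b[0],b[1].round(1),b[2]) for b in blobs(m)[0]])
    m=mask(c,(50,120,100),(85,255,255))
    print(n,"green",[(b[0],b[1].round(1),b[2]) for b in blobs(m)[0]])
c=pickle.load(open("top0.pkl","rb"))
px=c["pixels"]
print("console rect",rect(c,mask(c,(0,0,215),(180,40,255),(285,195,115,75)),.064))
print("rack",rect(c,mask(c,(0,0,110),(180,40,255),(165,260,75,60)),.040))
print("stand",rect(c,mask(c,(0,0,130),(180,40,255),(415,262,55,50)),.022))
print("redhandle",rect(c,mask(c,(0,200,200),(8,255,255),(200,270,25,40)),.1))
print("bluegrip",rect(c,mask(c,(100,150,200),(125,255,255),(430,270,30,40)),.084))
E
```

```text
top red [(np.int32(6), array([332.5, 168. ]), array([330, 168,   6,   1], dtype=int32)), (np.int32(14), array([345.5, 168. ]), array([339, 168,  14,   1], dtype=int32)), (np.int32(33), array([ 73.6, 196.3]), array([ 71, 193,   7,   7], dtype=int32)), (np.int32(43), array([105.2, 213.7]), array([102, 210,   8,   8], dtype=int32)), (np.int32(23), array([333.4, 267.6]), array([331, 266,   6,   4], dtype=int32)), (np.int32(102), array([209.5, 289. ]), array([207, 281,   6,  17], dtype=int32))]
top blue [(np.int32(30), array([ 58.8, 187.5]), array([ 56, 185,   7,   6], dtype=int32)), (np.int32(32), array([ 89.3, 205.3]), array([ 86, 203,   8,   6], dtype=int32)), (np.int32(1622), array([ 67.3, 274.4]), array([  0, 236,  89,  73], dtype=int32)), (np.int32(84), array([437.2, 251.3]), array([433, 245,   9,  14], dtype=int32)), (np.int32(22), array([321.7, 267.5]), array([319, 266,   6,   4], dtype=int32)), (np.int32(122), array([447. , 287.5]), array([444, 279,   7,  18], dtype=int32)), (np.int32(88), array([485.4, 302.7]), array([478, 298,  15,  10], dtype=int32))]
top green [(np.int32(4), 
[... 1179 characters left out ...]
]), array([166, 315,  21,  20], dtype=int32))]
scene green [(np.int32(143), array([226.1, 235.6]), array([211, 228,  31,  17], dtype=int32))]
console rect (array([611.53845215, -28.80528259]), [166.9520263671875, 258.69500732421875], np.float32(-89.85898))
rack (array([456.85147095, 334.34298706]), [101.13565063476562, 129.67457580566406], np.float32(-86.429985))
stand (array([ 468.14932251, -295.13195801]), [80.25260162353516, 80.53370666503906], np.float32(-6.0079193))
redhandle (array([458.61517334, 298.70596313]), [5.020778179168701, 39.87078857421875], np.float32(3.1054764))
bluegrip (array([ 467.31890869, -293.8399353 ]), [12.413436889648438, 42.67426681518555], np.float32(-2.4463882))
```

```bash
cat >> h.py <<'E'
from scipy.spatial.transform import Rotation as Rn
def delta(o,pos,yaw_deg):
    """tool-frame mm shift and deg rotvec from the measured pose to (pos, straight down, yaw)"""
    R=Rn.from_euler("xyz",o["ee_rot"])
    G=Rn.from_euler("xyz",[np.pi,0,np.radians(yaw_deg)])
    d=R.inv().apply(np.asarray(pos)-o["tcp_pos"])*1000
    r=(R.inv()*G).as_rotvec(degrees=True)
    print("shift",d.round(1),"turn",r.round(2)); return d,r
E
python3 - <<'E'
from h import *
from plant import manip
delta(manip.get_obs(),[.459,.299,.21],93.5)
E
```

```text
shift [-106.5  353.6   29. ] turn [-1.000e-02  4.000e-02 -2.022e+01]
```

Request:
jog_arm(targets=[-18, 59, 5, 0, 0, -4, -35, 118, 10, 0, 0, -8, -53, 177, 15, 0, 0, -12, -71, 236, 20, 0, 0, -16, -89, 295, 25, 0, 0, -19, -106.5, 353.5, 29, 0, 0, -20.2, -106.5, 353.5, 29, 0, 0, -20.2], gripper=0.1, newtons=60)

```text
time_s: 1.12
tcp_pos: [0.4613, 0.2963, 0.2092]
ee_rot: [-3.14, 0.001, 1.626]
force: [0.0, 0.3, -0.8]
opening: 0.0387
```

```bash
python3 - <<'E'
from h import *
from plant import manip
import pickle
o=manip.get_obs(); print(o["tcp_pos"],np.degrees(o["ee_rot"]),o["opening"],o["time_s"],o["joint_velocities"].round(3),o["force"])
c=manip.capture("wrist"); pickle.dump(c,open("w1.pkl","wb")); cv2.imwrite("pics/w1.png",c["pixels"][:,:,::-1])
m=mask(c,(0,200,120),(8,255,255))
b=blobs(m,30)[0];print(b)
print(rect(c,mask(c,(0,200,220),(8,255,255)),.1))
E
```

```text
[0.4613317  0.2963454  0.20922581] [-1.79936788e+02  6.79423624e-02  9.31759466e+01] 0.03873107557212433 1.125 [ 0.078 -0.036  0.023  0.027  0.012  0.048] [ 0.0420388   0.31991502 -0.83472092]
[(np.int32(934), array([322.59314775, 231.47537473]), array([315, 202,  16,  61], dtype=int32)), (np.int32(203), array([594.        , 413.51231527]), array([584, 405,  21,  18], dtype=int32))]
(array([450.62362671, 298.82574463]), [10.316617965698242, 25.439870834350586], np.float32(3.17704))
```

View pics/w1.png

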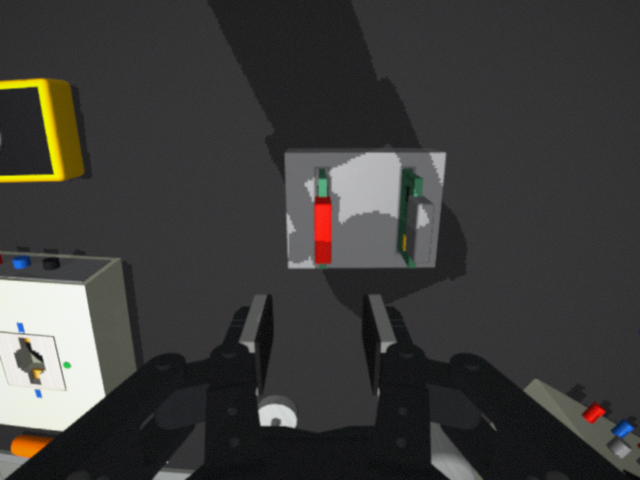

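```bash
python3 - <<'E'
from h import *
import pickle
c=pickle.load(open("w1.pkl","rb"))
im=c["pixels"][:,:,::-1]
cv2.imwrite("pics/w1c.png",cv2.resize(im[145:275,280:450],None,fx=4.5,fy=4.5,interpolation=cv2.INTER_CUBIC))
print(c["T"])
E
```

```text
[[-0.05475601  0.94683031  0.31703966  0.3793484 ]
 [ 0.99849767  0.05257269  0.01544392  0.29181077]
 [-0.00204486  0.31740901 -0.94828653  0.34292731]
 [ 0.          0.          0.          1.        ]]
```

View pics/w1c.png

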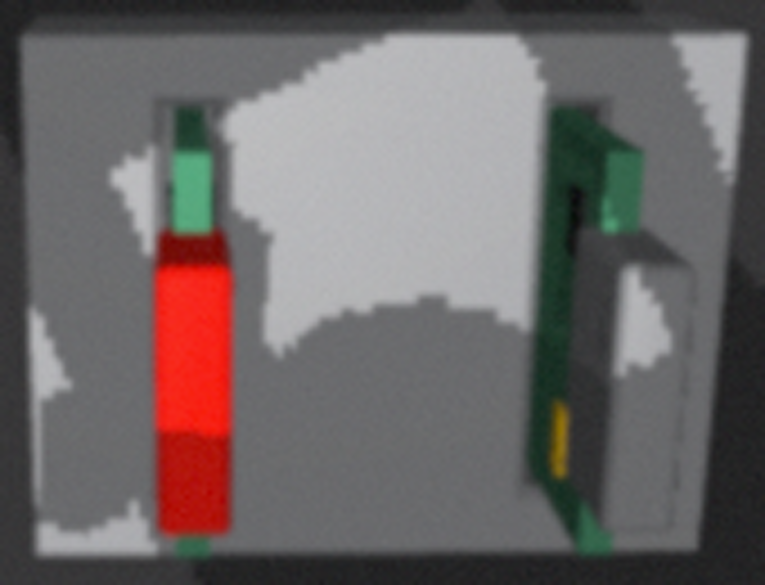

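```bash
python3 - <<'E'
from h import *
import pickle
c=pickle.load(open("w1.pkl","rb"))
q=np.array([[156,266],[232,266],[230,534],[160,534]])
uv=(q+.5)/4.5-.5+[280,145]
P=onz(c,uv,.1)*1000;print(P.round(1),P.mean(0).round(1))
m=(P[2]+P[3]-P[0]-P[1])/2; print("len",np.linalg.norm(m),"yaw",np.degrees(np.arctan2(m[1],m[0])))
# rack outline at .04
q=np.array([[20,37],[748,36],[698,550],[36,555]])
uv=(q+.5)/4.5-.5+[280,145]
P=onz(c,uv,.04)*1000;print(P.round(1),P.mean(0).round(1))
print(np.linalg.norm(np.diff(P,axis=0),axis=1))
for a,b in [(0,3),(1,2)]:
  m=P[b]-P[a]; print(np.degrees(np.arctan2(m[1],m[0])))
for a,b in [(0,1),(3,2)]:
  m=P[b]-P[a]; print(np.degrees(np.arctan2(m[1],m[0]))-90)
E
```

```text
[[437.4 292.5 100. ]
 [436.7 303.8 100. ]
 [479.6 306.3 100. ]
 [480.2 295.4 100. ]] [458.5 299.5 100. ]
len 42.901772685911745 yaw 3.6130371567287525
[[411.3 266.4  40. ]
 [403.5 396.1  40. ]
 [502.8 402.2  40. ]
 [510.9 272.2  40. ]] [457.1 334.2  40. ]
[129.96226787  99.45936268 130.19203144]
3.3694317364256827
3.501419426650828
3.4633218920725994
3.5729979395936056
```

```bash
python3 - <<'E'
from h import *
from plant import manip
o=manip.get_obs(); print(o["tcp_pos"],np.degrees(o["ee_rot"]),o["time_s"])
delta(o,[.4588,.2994,.075],93.5)
E
```

```text
[0.45985612 0.29788387 0.20961181] [-1.79927247e+02  1.85972556e-02  9.32927381e+01] 1.175
shift [  1.6  -0.8 134.6] turn [-0.07  0.02 -0.21]
```

Request:
jog_arm(targets=[0.4, 0, 40, 0, 0, 0, 0.4, 0, 80, 0, 0, 0, 0.4, 0, 110, 0, 0, 0, 0.4, 0, 125, 0, 0, 0, 0.4, 0, 135, 0, 0, 0, 0.4, 0, 135, 0, 0, 0, 0.4, 0, 135, 0, 0, 0])

```text
time_s: 2.05
tcp_pos: [0.4595, 0.3, 0.0766]
ee_rot: [3.14, -0.001, 1.632]
force: [-0.1, 0.2, -1.3]
opening: 0.0387
```

```bash
python3 - <<'E'
from h import *
from plant import manip
o=manip.get_obs(); print(o["tcp_pos"],np.degrees(o["ee_rot"]),o["time_s"],o["force"])
delta(o,[.4588,.2994,.075],93.5)
E
```

```text
[0.45945282 0.29998676 0.07656525] [ 1.79892212e+02 -5.76215215e-02  9.34870915e+01] 2.05 [-0.08018273  0.15220423 -1.25455781]
shift [-0.5 -0.7  1.6] turn [ 0.11 -0.06 -0.01]
```

Well placed, so I close the gripper.

Request:
jog_arm(targets=[0, 0, 0, 0, 0, 0, 0, 0, 0, 0, 0, 0, 0, 0, 0, 0, 0, 0, 0, 0, 0, 0, 0, 0], gripper=1, newtons=60)

```text
time_s: 2.55
tcp_pos: [0.4594, 0.2998, 0.0762]
ee_rot: [3.14, -0.001, 1.631]
force: [-0.6, -0.6, 5.2]
opening: 0.011
```

```bash
python3 - <<'E'
from h import *
from plant import manip
o=manip.get_obs(); print(o["tcp_pos"],np.degrees(o["ee_rot"]),o["time_s"],o["force"],o["opening"])
delta(o,[.4588,.2994,.075],93.5)
E
```

```text
[0.45938095 0.2997737  0.07615691] [ 1.79916065e+02 -4.32754697e-02  9.34744839e+01] 2.55 [-0.59891017 -0.57861224  5.15569831] 0.0109639757392147
shift [-0.3 -0.6  1.2] turn [ 0.08 -0.04 -0.03]
```

Request:
jog_arm(targets=[0, 0, -20, 0, 0, 0, 0, 0, -50, 0, 0, 0, 0, 0, -90, 0, 0, 0, 0, 0, -125, 0, 0, 0, 0, 0, -125, 0, 0, 0, 0, 0, -125, 0, 0, 0])

```text
time_s: 3.3
tcp_pos: [0.4584, 0.2992, 0.1986]
ee_rot: [-3.139, 0.001, 1.632]
force: [-0.7, 0.2, -1.6]
opening: 0.0114
```

```bash
python3 - <<'E'
from h import *
from plant import manip
o=manip.get_obs(); print(o["tcp_pos"],np.degrees(o["ee_rot"]),o["time_s"],o["force"],o["opening"])
delta(o,[.6115,-.02,.2],90.1)
E
```

```text
[0.45837963 0.29923356 0.1985998 ] [-1.79870747e+02  5.93508481e-02  9.34805791e+01] 3.3 [-0.67006093  0.24263551 -1.56770262] 0.011404983467235586
shift [-327.9  133.5   -1.4] turn [-0.13  0.06  3.38]
```

Request:
jog_arm(targets=[-40, 16, 0, 0, 0, 0.4, -95, 39, 0, 0, 0, 1, -150, 61, 0, 0, 0, 1.5, -205, 83, 0, 0, 0, 2, -260, 106, 0, 0, 0, 2.6, -305, 124, 0, 0, 0, 3, -328, 133.5, 0, 0, 0, 3.4, -328, 133.5, 0, 0, 0, 3.4, -328, 133.5, 0, 0, 0, 3.4, -328, 133.5, 0, 0, 0, 3.4])

```text
time_s: 4.55
tcp_pos: [0.6117, -0.0186, 0.1999]
ee_rot: [-3.141, -0.0, 1.574]
force: [-0.2, 0.3, -0.7]
opening: 0.0112
```

```bash
python3 - <<'E'
from h import *
from plant import manip
import pickle
o=manip.get_obs(); print(o["tcp_pos"],np.degrees(o["ee_rot"]),o["time_s"],o["force"],o["opening"])
c=manip.capture("wrist"); pickle.dump((c,o),open("w2.pkl","wb")); cv2.imwrite("pics/w2.png",c["pixels"][:,:,::-1])
c=manip.capture("top"); pickle.dump((c,o),open("t2.pkl","wb")); cv2.imwrite("pics/t2.png",c["pixels"][:,:,::-1])
E
```

```text
[ 0.61168732 -0.01861777  0.19990625] [-1.79959711e+02 -1.72593397e-02  9.01664822e+01] 4.55 [-0.18922258  0.27510184 -0.72890111] 0.011190635947229978
```

View pics/w2.png

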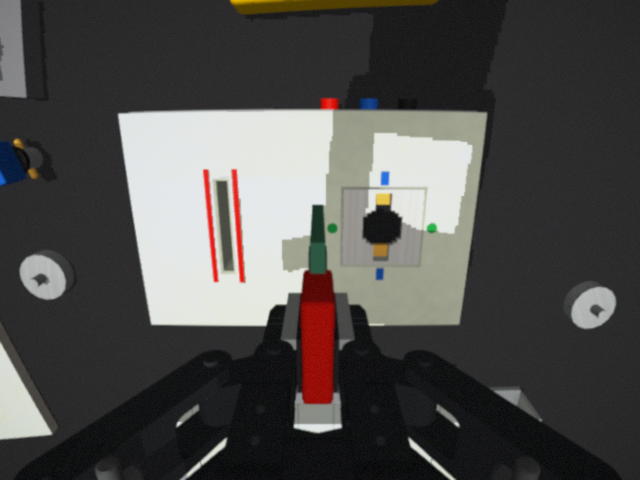

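```bash
python3 - <<'E'
from h import *
import pickle
c,o=pickle.load(open("w2.pkl","rb"))
im=c["pixels"][:,:,::-1]
cv2.imwrite("pics/w2a.png",cv2.resize(im[160:290,195:255],None,fx=4.5,fy=4.5,interpolation=cv2.INTER_CUBIC))
cv2.imwrite("pics/w2b.png",cv2.resize(im[160:290,325:445],None,fx=4.5,fy=4.5,interpolation=cv2.INTER_CUBIC))
cv2.imwrite("pics/w2c.png",cv2.resize(im[200:410,280:360],None,fx=2.8,fy=2.8,interpolation=cv2.INTER_CUBIC))
E
```

```text
(no output)
```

View pics/w2a.png

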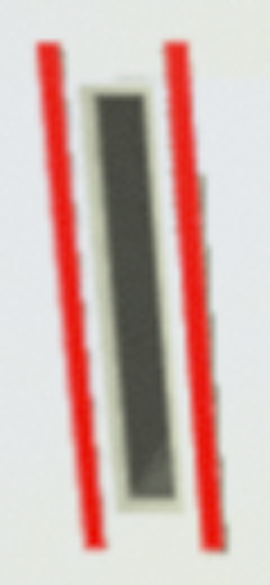

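View pics/w2b.png

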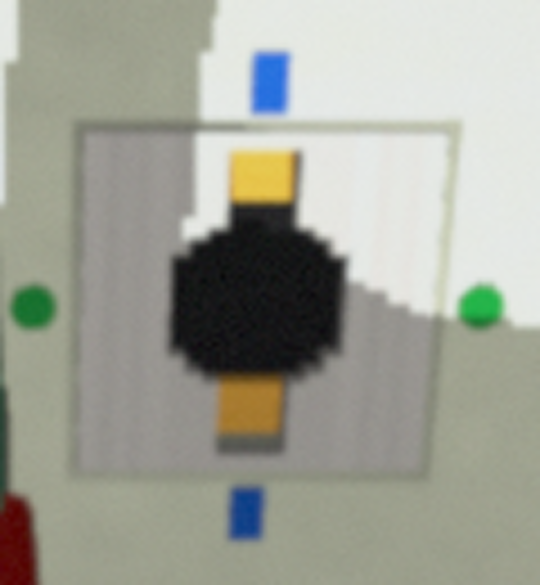

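View pics/w2c.png

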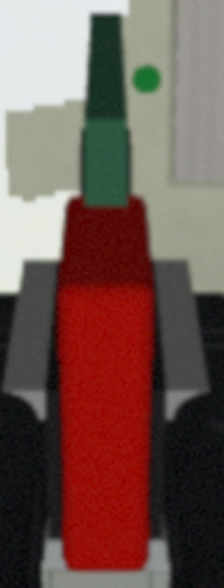

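```bash
python3 - <<'E'
from h import *
import pickle
c,o=pickle.load(open("w2.pkl","rb"))
f=lambda q,s,off:(np.array(q)+.5)/s-.5+off
def show(n,uv,z):
    P=onz(c,uv,z)*1000; print(n,P[:,:2].round(1).tolist(),"mean",P.mean(0).round(1)); return P
def ang(v): return np.degrees(np.arctan2(v[1],v[0])).round(2)
P=show("slot outer",f([[80,86],[153,86],[184,512],[118,512]],4.5,[195,160]),.064); print(ang(P[3]-P[0]),ang(P[2]-P[1]))
P=show("slot inner top z.062",f([[96,96],[147,96],[176,497],[128,497]],4.5,[195,160]),.0625); print(ang(P[3]-P[0]),ang(P[2]-P[1]))
m=mask(c,(0,150,100),(8,255,255),(195,160,60,130))
for b in blobs(m,20)[0]:
    print("stripe",onz(c,b[1],.064)*1000)
P=show("stripe L corners",f([[37,42],[62,42],[105,549],[84,549]],4.5,[195,160]),.064); print(ang(P[3]-P[0]),ang(P[2]-P[1]))
P=show("stripe R",f([[163,42],[188,42],[223,550],[201,550]],4.5,[195,160]),.064); print(ang(P[3]-P[0]),ang(P[2]-P[1]))
P=show("blue",f([[272,82],[247,513]],4.5,[325,160]),.064);print(ang(P[1]-P[0]))
P=show("green",f([[34,307],[481,305]],4.5,[325,160]),.064);print(ang(P[1]-P[0])-90)
P=show("sockplate",f([[77,124],[460,124],[430,478],[73,478]],4.5,[325,160]),.064)
P=show("console",[[118,112],[487,111.5],[461,325.5],[151,325.5]],.064); print(ang(P[3]-P[0]),ang(P[2]-P[1]),ang(P[1]-P[0])-90)
zt=o["tcp_pos"][2]+.011+.015
zt=o["tcp_pos"][2]-.0762+.1
P=show("handle top",f([[57,288],[152,288],[147,568],[65,568]],2.8,[280,200]),zt); print(ang(P[3]-P[0]),ang(P[2]-P[1]))
P=show("board top near edge",f([[86,118],[127,118]],2.8,[280,200]),zt-.024)
print(o["tcp_pos"])
# stripes in top view
c=pickle.load(open("top0.pkl","rb"))
f2=f([[483,132],[548,132],[552,350],[488,350]],6.5,[285,195])
show("top stripes",f2,.064)
show("top green",f([[121,242],[312,242]],6.5,[285,195]),.064)
show("top blue",f([[218,149],[216,332]],6.5,[285,195]),.064)
E
```

```text
slot outer [[575.3, -95.6], [575.4, -83.6], [650.5, -83.6], [650.6, -95.3]] mean [612.9 -89.5  64. ]
0.19 0.02
slot inner top z.062 [[577.2, -93.5], [577.3, -85.1], [648.3, -85.2], [648.3, -93.7]] mean [612.8 -89.4  62.5]
-0.19 -0.07
stripe [[ 610.03067546 -100.21182582   64.        ]]
stripe [[610.7332456  -79.16705628  64.        ]]
stripe L corners [[568.2, -102.0], [568.2, -97.9], [657.7, -98.3], [657.8, -102.0]] mean [ 613.  -100.1   64. ]
-0.02 -0.21
stripe R [[568.3, -81.5], [568.3, -77.5], [657.8, -77.2], [657.8, -81.1]] mean [613.  -79.3  64. ]
0.28 0.21
blue [[574.5, 30.1], [650.3, 30.2]] mean [612.4  30.2  64. ]
0.08
green [[612.6, -7.8], [612.0, 67.8]] mean [612.3  30.   64. ]
0.4399999999999977
sockplate [[581.5, -1.2], [581.2, 61.4], [643.7, 62.0], [643.7, -0.5]] mean [612.5  30.4  64. ]
console [[527.5, -159.5], [527.1, 99.5], [698.2, 102.1], [699.2, -159.3]] mean [613.  -29.3  64. ]
0.05 0.86 0.09000000000000341
handle top [[589.3, -24.7], [589.2, -13.5], [631.2, -13.4], [631.2, -24.2]] mean [610.2 -18.9 223.7]
0.63 0.14
board top near edge [[576.4, -21.6], [576.4, -16.1]] mean [576.4 -18.9 199.7]
[ 0.61168732 -0.01861777  0.19990625]
top stripes [[657.5, -75.5], [657.6, -101.7], [568.6, -102.2], [568.5, -76.9]] mean [613.1 -89.1  64. ]
top green [[611.7, 69.5], [612.0, -6.9]] mean [611.9  31.3  64. ]
top blue [[650.1, 31.1], [575.3, 31.1]] mean [612.7  31.1  64. ]
```

```bash
python3 - <<'E'
from h import *
from plant import manip
o=manip.get_obs(); print(o["tcp_pos"],np.degrees(o["ee_rot"]))
delta(o,[.6136,-.0892,.136],90.1)
E
```

```text
[ 0.61185821 -0.01882811  0.20028763] [-1.79997849e+02 -7.78995812e-03  9.01561706e+01]
shift [-70.4   1.6  64.3] turn [-0.   -0.01  0.06]
```

Request:
jog_arm(targets=[-25, 0.6, 0, 0, 0, 0, -55, 1.2, 0, 0, 0, 0, -70, 1.7, 10, 0, 0, 0, -70.4, 1.7, 35, 0, 0, 0, -70.4, 1.7, 55, 0, 0, 0, -70.4, 1.7, 64, 0, 0, 0, -70.4, 1.7, 64, 0, 0, 0, -70.4, 1.7, 64, 0, 0, 0, -70.4, 1.7, 64, 0, 0, 0])

```text
time_s: 5.78
tcp_pos: [0.6143, -0.0902, 0.1374]
ee_rot: [3.14, 0.0, 1.572]
force: [0.4, -0.2, -0.9]
opening: 0.011
```

```bash
python3 - <<'E'
from h import *
from plant import manip
import pickle
o=manip.get_obs(); print(o["tcp_pos"],np.degrees(o["ee_rot"]),o["time_s"],o["force"],o["opening"])
c=manip.capture("wrist"); pickle.dump((c,o),open("w3.pkl","wb")); cv2.imwrite("pics/w3.png",c["pixels"][:,:,::-1])
im=c["pixels"][:,:,::-1]
cv2.imwrite("pics/w3a.png",cv2.resize(im[130:430,250:390],None,fx=2,fy=2,interpolation=cv2.INTER_CUBIC))
c=manip.capture("scene"); pickle.dump((c,o),open("s3.pkl","wb"));im=c["pixels"][:,:,::-1]
cv2.imwrite("pics/s3a.png",cv2.resize(im[190:330,210:380],None,fx=4.5,fy=4.2,interpolation=cv2.INTER_CUBIC))
E
```

```text
[ 0.61433928 -0.09016824  0.13738304] [1.79895727e+02 1.62649912e-02 9.00847186e+01] 5.775 [ 0.36035266 -0.20399964 -0.8807497 ] 0.010961791081723946
```

View pics/w3a.png

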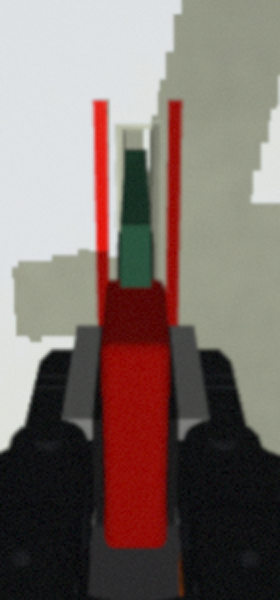

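View pics/s3a.png

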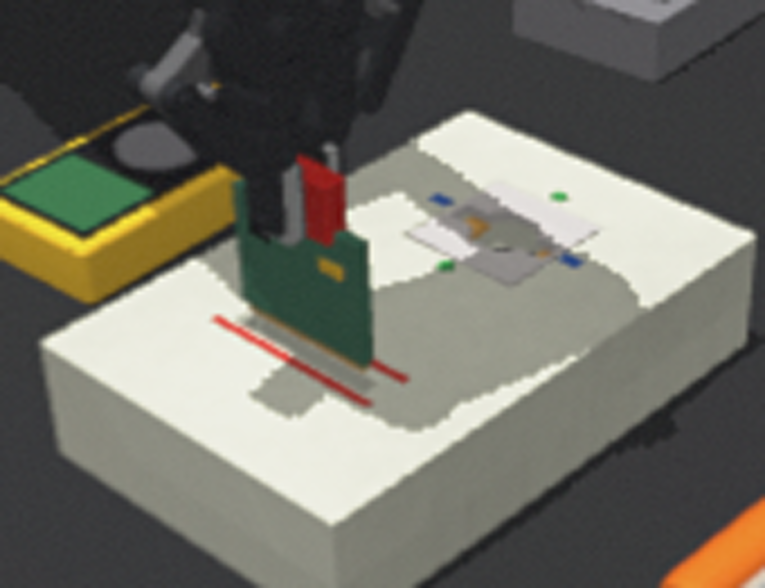

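```bash
python3 - <<'E'
from h import *
import pickle
c,o=pickle.load(open("w3.pkl","rb"))
im=c["pixels"][:,:,::-1]
cv2.imwrite("pics/w3b.png",cv2.resize(im[175:275,290:350],None,fx=6,fy=6,interpolation=cv2.INTER_CUBIC))
c,o=pickle.load(open("s3.pkl","rb"));im=c["pixels"][:,:,::-1]
cv2.imwrite("pics/s3b.png",cv2.resize(im[225:295,250:310],None,fx=8,fy=8,interpolation=cv2.INTER_CUBIC))
E
```

```text
(no output)
```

View pics/w3b.png

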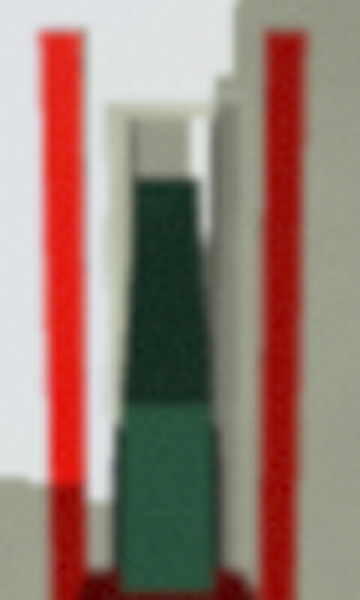

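View pics/s3b.png

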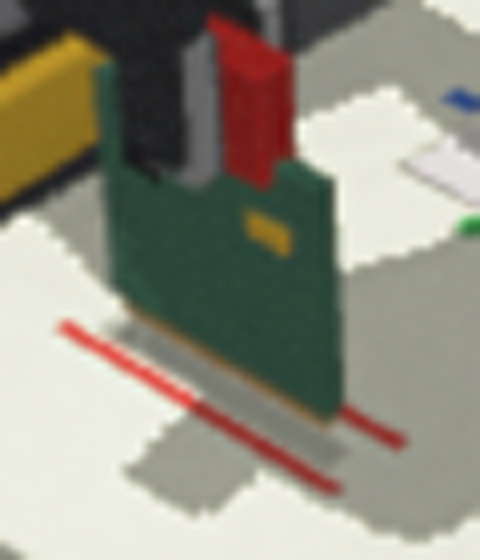

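```bash
python3 - <<'E'
from h import *
import pickle
f=lambda q,s,off:(np.array(q)+.5)/s-.5+off
c,o=pickle.load(open("w3.pkl","rb"))
zb=o["tcp_pos"][2]-.0662; print(zb)
F=lambda q:f(q,6,[290,175])
print("board bottom near edge",onz(c,F([[137,180],[197,180]]),zb)[:,:2]*1000)
print("board top near edge",onz(c,F([[122,402],[215,402]]),zb+.066)[:,:2]*1000)
print("slot outer near",onz(c,F([[108,104],[242,104]]),.064)[:,:2]*1000)
print("slot inner near",onz(c,F([[133,118],[214,118]]),.0625)[:,:2]*1000)
print("stripe near ends",onz(c,F([[37,32],[82,32],[264,32],[306,32]]),.064)[:,:2]*1000)
c,o=pickle.load(open("s3.pkl","rb"))
F=lambda q:f(q,8,[250,225])
print("scene bottom corners",onz(c,F([[128,303],[330,424]]),zb)[:,:2]*1000)
print("scene stripe ends",onz(c,F([[60,325],[340,490],[403,443]]),.064)[:,:2]*1000)
print("scene slot near/far ends",onz(c,F([[120,325],[345,455]]),.064)[:,:2]*1000)
E
```

```text
0.07118304182325662
board bottom near edge [[580.58252615 -93.23475248]
 [580.57619996 -87.74562922]]
board top near edge [[578.88110882 -93.29061924]
 [578.87364724 -87.40650436]]
slot outer near [[575.02010398 -96.03413276]
 [575.00533115 -83.46756425]]
slot inner near [[576.67793175 -93.71822751]
 [576.66897397 -86.05239124]]
stripe near ends [[ 568.22415177 -102.58299226]
 [ 568.22398014  -98.40191404]
 [ 568.20477077  -81.49966336]
 [ 568.1961176   -77.59779714]]
scene bottom corners [[581.13514337 -90.02135672]
 [647.06551857 -90.08402964]]
scene stripe ends [[ 568.20227533 -100.30716661]
 [ 658.34328974  -98.69352207]
 [ 657.32717095  -77.8341419 ]]
scene slot near/far ends [[578.60343095 -90.90176161]
 [650.72596091 -89.4401014 ]]
```

```bash
python3 - <<'E'
from h import *
from plant import manip
o=manip.get_obs(); print(o["tcp_pos"],np.degrees(o["ee_rot"]),o["joint_velocities"].round(3))
delta(o,[.6133,-.0896,.125],90.05)
E
```

```text
[ 0.61415361 -0.09016425  0.13695329] [1.79934983e+02 6.88774069e-03 9.00820586e+01] [ 0.001  0.003  0.003 -0.003 -0.     0.   ]
shift [ 0.6 -0.9 12. ] turn [0.07 0.01 0.03]
```

Request:
jog_arm(targets=[0.6, -0.9, 0, 0, 0, 0, 0.6, -0.9, 0, 0, 0, 0, 0.6, -0.9, 3, 0, 0, 0, 0.6, -0.9, 6, 0, 0, 0, 0.6, -0.9, 9, 0, 0, 0, 0.6, -0.9, 12, 0, 0, 0, 0.6, -0.9, 12, 0, 0, 0])

```text
time_s: 6.75
tcp_pos: [0.6128, -0.0895, 0.1238]
ee_rot: [-3.141, -0.0, 1.572]
force: [0.5, 0.0, -0.6]
opening: 0.011
```

```bash
python3 - <<'E'
from h import *
from plant import manip
import pickle
o=manip.get_obs(); print(o["tcp_pos"],np.degrees(o["ee_rot"]),o["time_s"],o["force"],o["opening"],o["wrist_torque"])
c=manip.capture("wrist"); im=c["pixels"][:,:,::-1]
pickle.dump((c,o),open("w4.pkl","wb"))
cv2.imwrite("pics/w4.png",cv2.resize(im[150:300,270:370],None,fx=4,fy=4,interpolation=cv2.INTER_CUBIC))
E
```

```text
[ 0.61280877 -0.08948919  0.12384865] [-1.79962244e+02 -1.32307466e-02  9.00810765e+01] 6.75 [ 0.53798071  0.02302312 -0.56431886] 0.011035723230021222 [-0.00047838  0.02698065 -0.00520597]
```

View pics/w4.png

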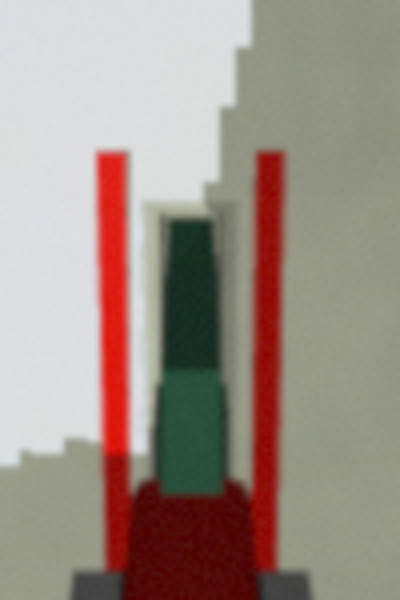

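Request:
jog_arm(targets=[0, 0, 4, 0, 0, 0, 0, 0, 8, 0, 0, 0, 0, 0, 12, 0, 0, 0, 0, 0, 16, 0, 0, 0, 0, 0, 20, 0, 0, 0, 0, 0, 24, 0, 0, 0, 0, 0, 27, 0, 0, 0, 0, 0, 27, 0, 0, 0])

```text
time_s: 7.8
tcp_pos: [0.6128, -0.0895, 0.0969]
ee_rot: [-3.141, -0.0, 1.572]
force: [-1.0, 0.6, -0.5]
opening: 0.0112
```

```bash
python3 - <<'E'
from h import *
from plant import manip
o=manip.get_obs(); print(o["tcp_pos"],np.degrees(o["ee_rot"]),o["time_s"],o["force"],o["opening"],o["wrist_torque"])
E
```

```text
[ 0.61281561 -0.08950141  0.09693533] [-1.79967745e+02 -1.34253963e-02  9.00817050e+01] 7.8 [-0.98028469  0.56445552 -0.5302198 ] 0.01122227164860677 [-0.06312613 -0.00355397 -0.02283847]
```

Request:
jog_arm(targets=[0, 0, 1.5, 0, 0, 0, 0, 0, 2.5, 0, 0, 0, 0, 0, 3, 0, 0, 0, 0, 0, 3.5, 0, 0, 0, 0, 0, 3.5, 0, 0, 0])

```text
time_s: 8.43
tcp_pos: [0.613, -0.0896, 0.0942]
ee_rot: [3.141, 0.0, 1.572]
force: [-2.2, 0.3, 3.5]
opening: 0.0114
```

```bash
python3 - <<'E'
from h import *
from plant import manip
o=manip.get_obs(); print(o["tcp_pos"],np.degrees(o["ee_rot"]),o["time_s"],o["force"],o["opening"],o["wrist_torque"])
E
```

```text
[ 0.61304654 -0.08955122  0.09422965] [1.79980439e+02 1.17217576e-04 9.00831084e+01] 8.425 [-2.21962417  0.34365758  3.47153538] 0.011416759231530793 [0.08526023 0.39044284 0.0244298 ]
```

Request:
jog_arm(targets=[0, 0, 1, 0, 0, 0, 0, 0, 1.5, 0, 0, 0, 0, 0, 1.5, 0, 0, 0])

```text
time_s: 8.8
tcp_pos: [0.6132, -0.0896, 0.0942]
ee_rot: [3.141, 0.0, 1.572]
force: [-5.7, 1.4, 10.8]
opening: 0.0113
```

```bash
python3 - <<'E'
from h import *
from plant import manip
o=manip.get_obs(); print(o["tcp_pos"],np.degrees(o["ee_rot"]),o["time_s"],o["force"],o["opening"],o["wrist_torque"])
E
```

```text
[ 0.61316749 -0.08957695  0.09418598] [1.79939438e+02 1.01092593e-02 9.00826591e+01] 8.8 [-5.69616495  1.3600623  10.81974257] 0.01125801416721601 [0.19380689 1.13122712 0.01441303]
```

Request:
jog_arm(targets=[0, 0, -1, 0, 0, 0, 0, 0, -1, 0, 0, 0])

```text
time_s: 9.05
tcp_pos: [0.6133, -0.0896, 0.0942]
ee_rot: [3.14, 0.0, 1.572]
force: [-2.0, 0.9, 6.9]
opening: 0.0111
```

Request:
jog_arm(targets=[0, 0, 0, 0, 0, 0, 0, 0, 0, 0, 0, 0, 0, 0, 0, 0, 0, 0, 0, 0, -10, 0, 0, 0, 0, 0, -40, 0, 0, 0, 0, 0, -90, 0, 0, 0, 0, 0, -120, 0, 0, 0, 0, 0, -120, 0, 0, 0, 0, 0, -120, 0, 0, 0], gripper=0.1)

```text
time_s: 10.18
tcp_pos: [0.6126, -0.0895, 0.2124]
ee_rot: [-3.14, -0.0, 1.572]
force: [-0.1, 0.5, -0.4]
opening: 0.0383
```

```bash
python3 - <<'E'
from h import *
from plant import manip
import pickle
o=manip.get_obs(); print(o["tcp_pos"],np.degrees(o["ee_rot"]),o["time_s"],o["force"],o["opening"],o["wrist_torque"])
c=manip.capture("wrist"); im=c["pixels"][:,:,::-1]
pickle.dump((c,o),open("w5.pkl","wb"))
cv2.imwrite("pics/w5.png",im)
c=manip.capture("scene"); pickle.dump((c,o),open("s5.pkl","wb"));im=c["pixels"][:,:,::-1]
cv2.imwrite("pics/s5.png",cv2.resize(im[190:330,210:380],None,fx=4.5,fy=4.2,interpolation=cv2.INTER_CUBIC))
delta(o,[.467,-.2945,.2],87.5)
E
```

```text
[ 0.61264632 -0.08949271  0.21237439] [-1.79927199e+02 -2.02566865e-02  9.00769053e+01] 10.175 [-0.10680034  0.46130079 -0.41773324] 0.03832117861377089 [ 0.01592242 -0.01780241 -0.00722404]
shift [-204.8 -145.9   12.5] turn [-0.07 -0.02  2.58]
```

View pics/s5.png

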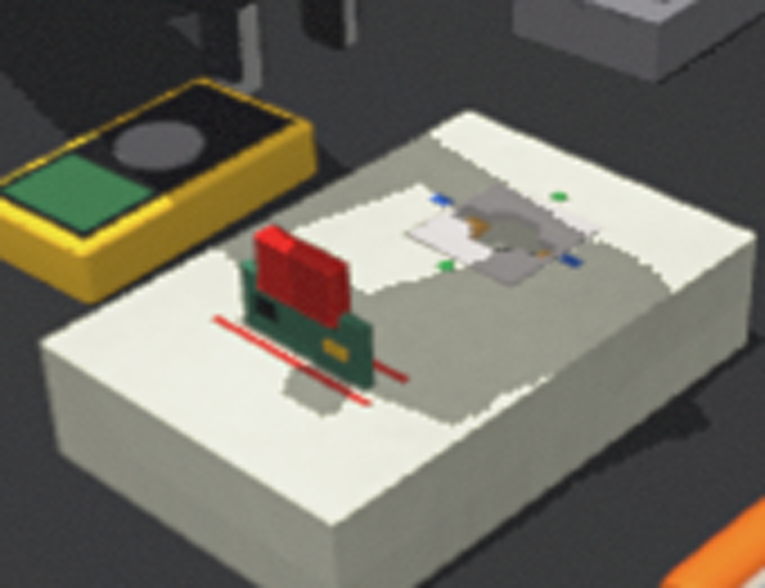

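View pics/w5.png

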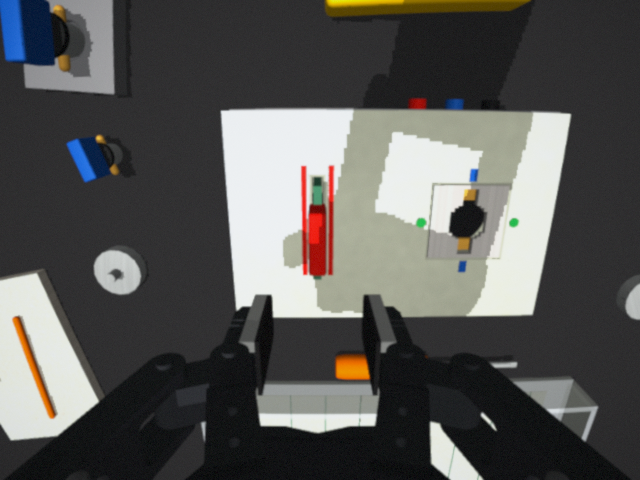

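The card stands fully in the slot: in the scene crop it sits at (310,310), upright between the stripes. Next is the plug at its stand.

Request:
jog_arm(targets=[-30, -21, 0, 0, 0, 0.3, -75, -53, 2, 0, 0, 0.8, -120, -85, 5, 0, 0, 1.4, -160, -114, 8, 0, 0, 1.9, -190, -135, 11, 0, 0, 2.3, -205, -146, 12.5, 0, 0, 2.6, -205, -146, 12.5, 0, 0, 2.6, -205, -146, 12.5, 0, 0, 2.6, -205, -146, 12.5, 0, 0, 2.6])

```text
time_s: 11.4
tcp_pos: [0.468, -0.2938, 0.2008]
ee_rot: [3.141, -0.0, 1.529]
force: [-0.2, 0.5, -0.1]
opening: 0.0381
```

```bash
python3 - <<'E'
from h import *
from plant import manip
import pickle
o=manip.get_obs(); print(o["tcp_pos"],np.degrees(o["ee_rot"]),o["time_s"],o["force"],o["opening"],o["wrist_torque"])
c=manip.capture("wrist"); im=c["pixels"][:,:,::-1]
pickle.dump((c,o),open("w6.pkl","wb"))
cv2.imwrite("pics/w6.png",im)
cv2.imwrite("pics/w6a.png",cv2.resize(im[160:300,260:380],None,fx=4,fy=4,interpolation=cv2.INTER_CUBIC))
E
```

```text
[ 0.4680283  -0.29378872  0.2008152 ] [ 1.79988661e+02 -9.73319857e-03  8.75797911e+01] 11.4 [-0.16108614  0.50073444 -0.13855587] 0.03812791363172072 [-0.0436513  -0.04924842  0.06220718]
```

View pics/w6.png

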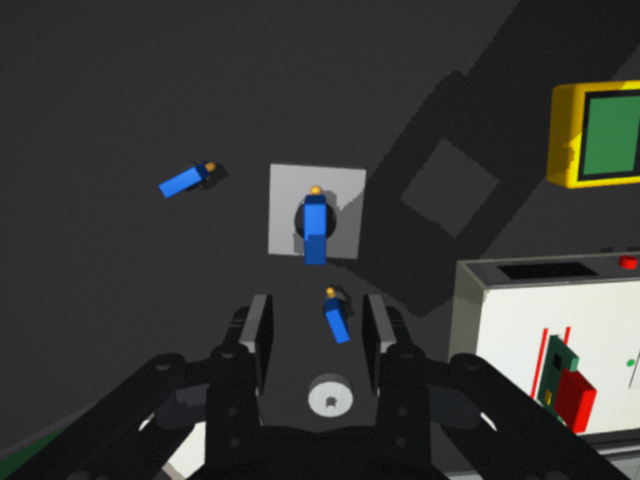

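View pics/w6a.png

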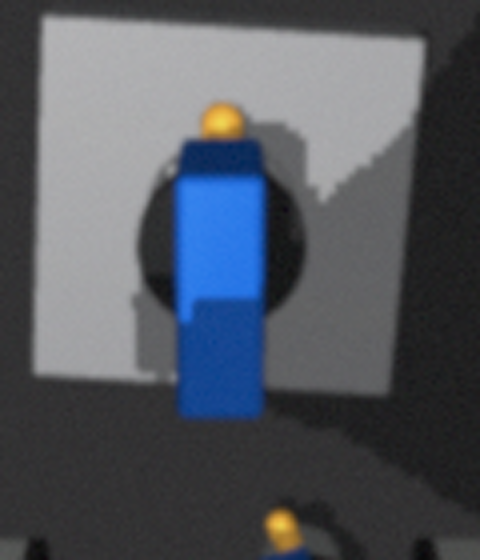

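```bash
python3 - <<'E'
from h import *
from plant import manip
import pickle
f=lambda q,s,off:(np.array(q)+.5)/s-.5+off
c,o=pickle.load(open("w6.pkl","rb"))
P=onz(c,f([[176,176],[266,176],[264,417],[179,417]],4,[260,160]),.084)*1000
print(P.round(1),P.mean(0)); 
for a,b in[(0,3),(1,2)]: v=P[b]-P[a]; print(np.degrees(np.arctan2(v[1],v[0])),np.linalg.norm(v))
P=onz(c,f([[40,14],[426,37],[389,395],[32,374]],4,[260,160]),.022)*1000
print(P.round(1),P.mean(0))
print("pin end",onz(c,f([[222,125]],4,[260,160]),.028)*1000)
o=manip.get_obs(); print(o["tcp_pos"],np.degrees(o["ee_rot"]))
E
```

```text
[[ 445.4 -302.6   84. ]
 [ 446.1 -287.1   84. ]
 [ 490.8 -289.1   84. ]
 [ 490.2 -304.5   84. ]] [ 468.11523617 -295.83502378   84.        ]
-2.4248955469533713 44.80142550191863
-2.48760680884774 44.79735834692577
[[ 424.4 -332.    22. ]
 [ 432.6 -251.9   22. ]
 [ 512.7 -260.4   22. ]
 [ 504.2 -340.4   22. ]] [ 468.48418638 -296.16023699   22.        ]
pin end [[ 448.27020541 -295.15680402   28.        ]]
[ 0.46793572 -0.29389185  0.20077748] [ 1.79990121e+02 -1.10484160e-02  8.75714552e+01]
```

```bash
python3 - <<'E'
from h import *
from plant import manip
delta(manip.get_obs(),[.4683,-.2957,.0615],87.55)
E
```

```text
shift [ -1.8   0.4 139.3] turn [ 0.01 -0.01  0.02]
```

Request:
jog_arm(targets=[-1.8, 0.4, 40, 0, 0, 0, -1.8, 0.4, 80, 0, 0, 0, -1.8, 0.4, 110, 0, 0, 0, -1.8, 0.4, 130, 0, 0, 0, -1.8, 0.4, 139, 0, 0, 0, -1.8, 0.4, 139, 0, 0, 0, -1.8, 0.4, 139, 0, 0, 0, -1.8, 0.4, 139, 0, 0, 0])

```text
time_s: 12.45
tcp_pos: [0.4681, -0.2969, 0.0628]
ee_rot: [3.14, 0.001, 1.527]
force: [-1.1, -0.5, -0.2]
opening: 0.0384
```

```bash
python3 - <<'E'
from h import *
from plant import manip
o=manip.get_obs(); print(o["force"],o["time_s"])
delta(o,[.4683,-.2957,.0615],87.55)
E
```

```text
[-1.05140455 -0.47220243 -0.21218171] 12.45
shift [1.2 0.2 1.3] turn [ 0.09  0.05 -0.07]
```

Request:
jog_arm(targets=[0.8, 0, 1, 0, 0, 0, 0.8, 0, 1, 0, 0, 0, 0.8, 0, 1, 0, 0, 0, 0.8, 0, 1, 0, 0, 0, 0.8, 0, 1, 0, 0, 0], gripper=1, newtons=90)

```text
time_s: 13.08
tcp_pos: [0.4679, -0.2959, 0.0612]
ee_rot: [3.141, 0.0, 1.527]
force: [-0.6, 0.7, 6.7]
opening: 0.0147
```

```bash
python3 - <<'E'
from h import *
from plant import manip
o=manip.get_obs(); print(o["tcp_pos"],np.degrees(o["ee_rot"]),o["force"],o["time_s"],o["opening"])
E
```

```text
[ 0.46789512 -0.29587672  0.06123505] [1.79957334e+02 1.50619338e-02 8.74845452e+01] [-0.61710989  0.66811332  6.73174058] 13.075 0.014699111925048082
```

Request:
jog_arm(targets=[0, 0, -20, 0, 0, 0, 0, 0, -60, 0, 0, 0, 0, 0, -110, 0, 0, 0, 0, 0, -155, 0, 0, 0, 0, 0, -165, 0, 0, 0, 0, 0, -165, 0, 0, 0, 0, 0, -165, 0, 0, 0])

```text
time_s: 13.95
tcp_pos: [0.467, -0.2953, 0.2231]
ee_rot: [-3.138, -0.002, 1.527]
force: [0.2, -0.1, -0.4]
opening: 0.0148
```

```bash
python3 - <<'E'
from h import *
from plant import manip
o=manip.get_obs(); print(o["tcp_pos"],np.degrees(o["ee_rot"]),o["force"],o["time_s"],o["opening"])
delta(o,[.6128,.0305,.225],90.1)
E
```

```text
[ 0.46697858 -0.29531227  0.22310705] [-1.79796839e+02 -1.40755681e-01  8.74787152e+01] [ 0.15951171 -0.05243729 -0.40424071] 13.95 0.014758826861248412
shift [331.9 131.3  -1.5] turn [-0.2  -0.15 -2.62]
```

Request:
jog_arm(targets=[40, 16, 0, 0, 0, -0.3, 95, 38, 0, 0, 0, -0.8, 150, 59, 0, 0, 0, -1.2, 205, 81, 0, 0, 0, -1.6, 260, 103, 0, 0, 0, -2, 308, 122, 0, 0, 0, -2.4, 332, 131, 0, 0, 0, -2.6, 332, 131, 0, 0, 0, -2.6, 332, 131, 0, 0, 0, -2.6, 332, 131, 0, 0, 0, -2.6])

```text
time_s: 15.2
tcp_pos: [0.6128, 0.029, 0.2255]
ee_rot: [-3.141, 0.0, 1.571]
force: [-0.4, 1.0, -1.4]
opening: 0.0147
```

```bash
python3 - <<'E'
from h import *
from plant import manip
import pickle
o=manip.get_obs(); print(o["tcp_pos"],np.degrees(o["ee_rot"]),o["time_s"],o["force"],o["opening"])
c=manip.capture("wrist"); im=c["pixels"][:,:,::-1]
pickle.dump((c,o),open("w7.pkl","wb"))
cv2.imwrite("pics/w7.png",im)
cv2.imwrite("pics/w7a.png",cv2.resize(im[180:420,240:400],None,fx=2.5,fy=2.5,interpolation=cv2.INTER_CUBIC))
o=manip.get_obs(); print(o["tcp_pos"],np.degrees(o["ee_rot"]),o["time_s"],o["force"],o["opening"])
E
```

```text
[0.61276809 0.02899842 0.22545748] [-1.79964541e+02  4.68909104e-03  8.99912073e+01] 15.2 [-0.36550143  1.01761203 -1.38956184] 0.01474836704309526
[0.61284986 0.02907747 0.22568062] [-1.79987819e+02  2.04466227e-03  8.99955218e+01] 15.25 [ 0.24583594 -0.29786017 -1.15262476] 0.014626234698645208
```

View pics/w7.png

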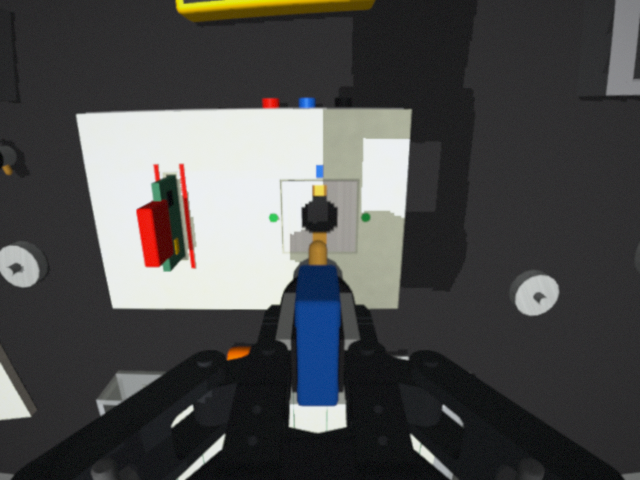

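View pics/w7a.png

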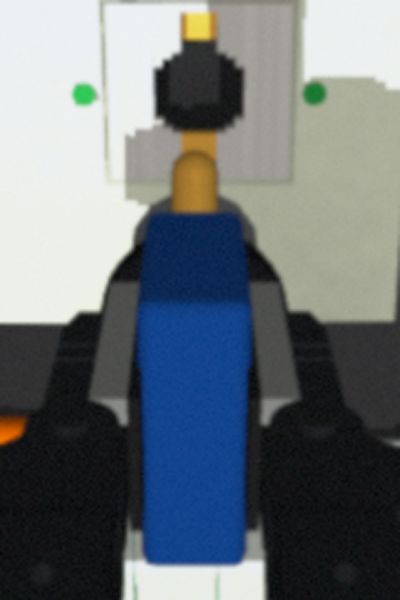

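```bash
python3 - <<'E'
from h import *
import pickle
f=lambda q,s,off:(np.array(q)+.5)/s-.5+off
c,o=pickle.load(open("w7.pkl","rb"))
F=lambda q:f(q,2.5,[240,180]); z=o["tcp_pos"][2]-.0612
P=onz(c,F([[138,303],[252,303],[244,564],[146,564]]),z+.084)*1000; print(P.round(1),P.mean(0))
for a,b in[(0,3),(1,2)]: v=P[b]-P[a]; print(np.degrees(np.arctan2(v[1],v[0])),np.linalg.norm(v))
P=onz(c,F([[172,200],[216,200],[194,150]]),z+.028)*1000; print("pin",P.round(1))
P=onz(c,F([[84,94],[315,94]]),.064)*1000; print("green",P.round(1),P.mean(0))
m=mask(c,(50,120,60),(85,255,255),(260,200,120,30))
for b in blobs(m,5)[0]: print("green",b[0],b[1],onz(c,b[1],.064)*1000)
im=c["pixels"][:,:,::-1]
cv2.imwrite("pics/w7b.png",cv2.resize(im[150:280,255:385],None,fx=4.5,fy=4.5,interpolation=cv2.INTER_CUBIC))
E
```

```text
[[590.3  21.3 248.3]
 [590.3  36.5 248.3]
 [634.5  36.2 248.3]
 [634.5  21.5 248.3]] [612.39977107  28.84423345 248.2574762 ]
0.28101060917864423 44.25169979552281
-0.3232575364742601 44.24706944399359
pin [[598.1  24.4 192.3]
 [598.1  32.9 192.3]
 [588.   28.7 192.3]]
green [[612.6  -7.6  64. ]
 [612.6  68.3  64. ]] [612.5928941   30.34988996  64.        ]
green 51 [273.09803922 217.37254902] [[612.63616388  -7.73495175  64.        ]]
green 46 [365.36956522 217.10869565] [[612.44849348  67.98814208  64.        ]]
```

View pics/w7b.png

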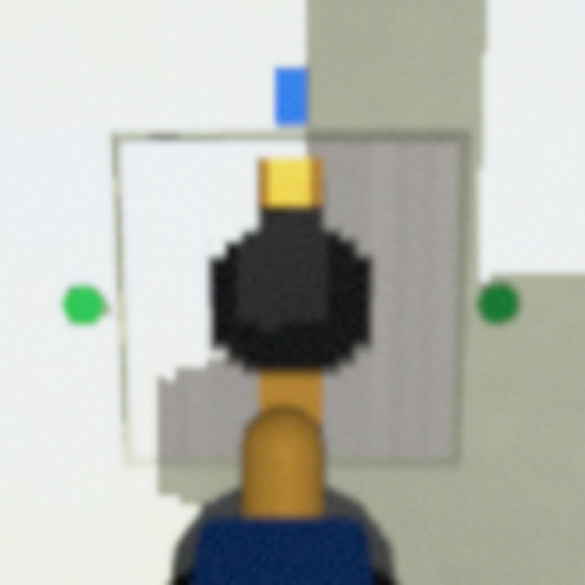

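Request:
jog_arm(targets=[1.4, -0.4, 20, 0, 0, 0, 1.4, -0.4, 50, 0, 0, 0, 1.4, -0.4, 80, 0, 0, 0, 1.4, -0.4, 100, 0, 0, 0, 1.4, -0.4, 107, 0, 0, 0, 1.4, -0.4, 107, 0, 0, 0, 1.4, -0.4, 107, 0, 0, 0, 1.4, -0.4, 107, 0, 0, 0])

```text
time_s: 16.25
tcp_pos: [0.6132, 0.0316, 0.1199]
ee_rot: [3.14, -0.0, 1.572]
force: [1.0, 0.3, 0.2]
opening: 0.015
```

```bash
python3 - <<'E'
from h import *
from plant import manip
import pickle
o=manip.get_obs(); print(o["tcp_pos"],np.degrees(o["ee_rot"]),o["time_s"],o["force"],o["opening"])
c=manip.capture("wrist"); im=c["pixels"][:,:,::-1]
pickle.dump((c,o),open("w8.pkl","wb"))
cv2.imwrite("pics/w8.png",cv2.resize(im[140:290,250:390],None,fx=4,fy=4,interpolation=cv2.INTER_CUBIC))
c=manip.capture("scene"); pickle.dump((c,o),open("s8.pkl","wb"));im=c["pixels"][:,:,::-1]
cv2.imwrite("pics/s8.png",cv2.resize(im[180:270,270:370],None,fx=6,fy=6,interpolation=cv2.INTER_CUBIC))
E
```

```text
[0.61316603 0.03158743 0.11989743] [ 1.79896567e+02 -4.56058582e-03  9.00829661e+01] 16.25 [0.99166501 0.27125012 0.17134359] 0.015030929298716592
```

View pics/w8.png

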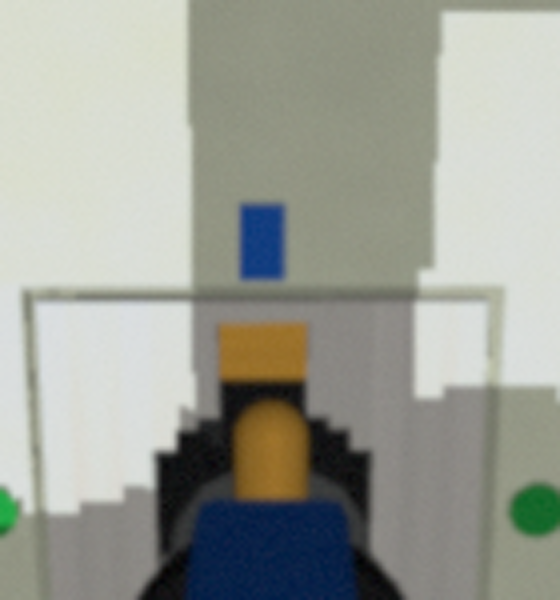

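View pics/s8.png

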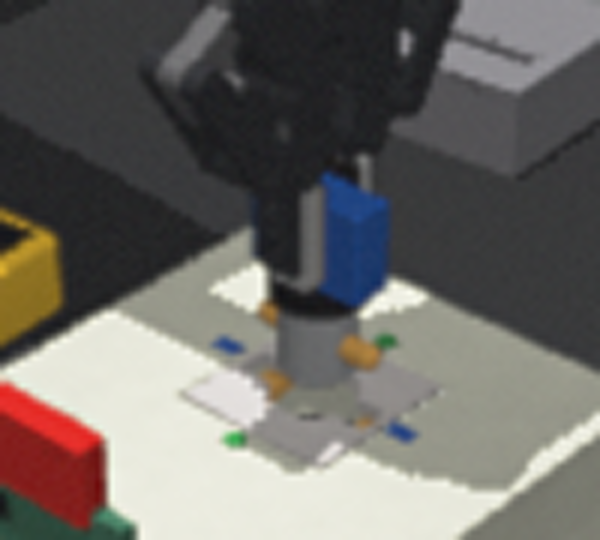

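```bash
python3 - <<'E'
from h import *
from plant import manip
import pickle
f=lambda q,s,off:(np.array(q)+.5)/s-.5+off
c,o=pickle.load(open("w8.pkl","rb"))
F=lambda q:f(q,4,[250,140]); z=o["tcp_pos"][2]-.0612
P=onz(c,F([[234,460],[308,460],[271,400]]),z+.028)*1000; print("pin",P.round(1))
P=onz(c,F([[241,240],[285,240],[263,204],[263,278]]),.064)*1000; print("blue",P.round(1))
P=onz(c,F([[219,350],[305,350],[262,323]]),.064)*1000; print("notch",P.round(1))
P=onz(c,F([[26,292],[503,292]]),.064)*1000; print("plate",P.round(1))
o=manip.get_obs(); print(o["tcp_pos"],np.degrees(o["ee_rot"]),o["time_s"],o["force"],o["opening"])
c,o=pickle.load(open("s8.pkl","rb"))
F=lambda q:f(q,6,[270,180])
print("scene blue marks",onz(c,F([[229,346],[403,432]]),.064)*1000)
print("scene green marks",onz(c,F([[235,440],[386,341]]),.064)*1000)
# shaft bottom outline left/right tangents at bottom z
print("scene pin near end",onz(c,F([[362,353]]),z+.028)*1000)
E
```

```text
pin [[596.   26.8  86.7]
 [596.   35.7  86.7]
 [588.4  31.3  86.7]]
blue [[574.3  27.3  64. ]
 [574.3  33.   64. ]
 [569.6  30.2  64. ]
 [579.4  30.2  64. ]]
notch [[589.2  24.3  64. ]
 [589.2  35.8  64. ]
 [585.5  30.1  64. ]]
plate [[581.3  -0.9  64. ]
 [581.2  61.7  64. ]]
[0.61295837 0.03159131 0.11945079] [ 1.79937592e+02 -7.24309953e-03  9.00823912e+01] 16.35 [ 0.22300605 -0.19975032 -0.33216601] 0.01457040873504906
scene blue marks [[574.57045105  30.950724    64.        ]
 [650.29239144  31.88430512  64.        ]]
scene green marks [[613.08821301  -7.42969957  64.        ]
 [612.05852856  68.580043    64.        ]]
scene pin near end [[632.57444328  31.80283214  86.69743   ]]
```

Request:
jog_arm(targets=[-1, -0.7, 0, 0, 0, 0, -1, -0.7, 0, 0, 0, 0, -1, -0.7, 4, 0, 0, 0, -1, -0.7, 8, 0, 0, 0, -1, -0.7, 12, 0, 0, 0, -1, -0.7, 15, 0, 0, 0, -1, -0.7, 15, 0, 0, 0])

```text
time_s: 17.23
tcp_pos: [0.6118, 0.0306, 0.1034]
ee_rot: [-3.141, -0.0, 1.572]
force: [-0.3, 0.3, -1.1]
opening: 0.0145
```

```bash
python3 - <<'E'
from h import *
from plant import manip
import pickle
o=manip.get_obs(); print(o["tcp_pos"],np.degrees(o["ee_rot"]),o["time_s"],o["force"],o["opening"],o["wrist_torque"])
c=manip.capture("wrist"); im=c["pixels"][:,:,::-1]
pickle.dump((c,o),open("w9.pkl","wb"))
cv2.imwrite("pics/w9.png",cv2.resize(im[140:290,250:390],None,fx=4,fy=4,interpolation=cv2.INTER_CUBIC))
E
```

```text
[0.61181974 0.03057364 0.10338779] [-1.79963513e+02 -6.97568757e-03  9.00825526e+01] 17.225 [-0.33433264  0.2770822  -1.1146213 ] 0.014463048087768578 [0.06192323 0.00712101 0.01888698]
```

View pics/w9.png

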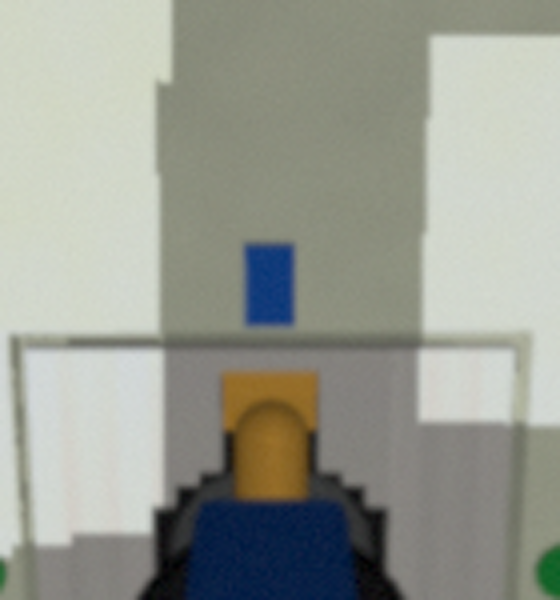

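Request:
jog_arm(targets=[0, 0, 2, 0, 0, 0, 0, 0, 4, 0, 0, 0, 0, 0, 6, 0, 0, 0, 0, 0, 8, 0, 0, 0, 0, 0, 8, 0, 0, 0])

```text
time_s: 17.9
tcp_pos: [0.6119, 0.0306, 0.0955]
ee_rot: [-3.141, -0.0, 1.572]
force: [-0.3, 0.3, -0.8]
opening: 0.0149
```

```bash
python3 - <<'E'
from h import *
from plant import manip
import pickle
o=manip.get_obs(); print(o["tcp_pos"],np.degrees(o["ee_rot"]),o["time_s"],o["force"],o["opening"],o["wrist_torque"])
E
```

```text
[0.61187198 0.03055689 0.09550645] [-1.79976598e+02 -5.60299303e-03  9.00799740e+01] 17.9 [-0.33929098  0.33826996 -0.78074164] 0.014896178967515385 [-0.0278822   0.02024463 -0.04612114]
```

Request:
jog_arm(targets=[0, 0, 3, 0, 0, 0, 0, 0, 6, 0, 0, 0, 0, 0, 9, 0, 0, 0, 0, 0, 11.5, 0, 0, 0, 0, 0, 11.5, 0, 0, 0, 0, 0, 11.5, 0, 0, 0])

```text
time_s: 18.65
tcp_pos: [0.6123, 0.0306, 0.0848]
ee_rot: [3.141, -0.0, 1.572]
force: [-0.3, -0.3, 5.1]
opening: 0.0147
```

```bash
python3 - <<'E'
from h import *
from plant import manip
import pickle
o=manip.get_obs(); print(o["tcp_pos"],np.degrees(o["ee_rot"]),o["time_s"],o["force"],o["opening"],o["wrist_torque"])
E
```

```text
[0.61227396 0.0305691  0.08478157] [ 1.79946719e+02 -5.85073726e-03  9.00795086e+01] 18.65 [-0.31024789 -0.33111485  5.10047031] 0.014680116729420229 [-0.00323641  0.15185021 -0.00472971]
```

Request:
jog_arm(targets=[0, 0, 1, 0, 0, 8, 0, 0, 1, 0, 0, 18, 0.1, 0.1, 1, 0, 0, 28, 0.2, 0.2, 1, 0, 0, 38, 0.2, 0.2, 1, 0, 0, 48, 0.3, 0.3, 1, 0, 0, 58, 0.4, 0.4, 1, 0, 0, 68, 0.5, 0.5, 1, 0, 0, 78, 0.5, 0.5, 1, 0, 0, 85, 0.5, 0.5, 1, 0, 0, 88, 0.5, 0.5, 1, 0, 0, 88, 0.5, 0.5, 1, 0, 0, 88])

```text
time_s: 20.15
tcp_pos: [0.613, 0.0311, 0.084]
ee_rot: [-3.142, -0.002, 0.037]
force: [0.2, 0.1, 5.2]
opening: 0.0148
```

```bash
python3 - <<'E'
from h import *
from plant import manip
import pickle
o=manip.get_obs(); print(o["tcp_pos"],np.degrees(o["ee_rot"]),o["time_s"],o["force"],o["opening"],o["wrist_torque"],o["joint_positions"].round(2))
c=manip.capture("wrist"); im=c["pixels"][:,:,::-1]
cv2.imwrite("pics/w10.png",im)
c=manip.capture("scene"); im=c["pixels"][:,:,::-1]
cv2.imwrite("pics/s10.png",cv2.resize(im[180:270,270:370],None,fx=6,fy=6,interpolation=cv2.INTER_CUBIC))
E
```

```text
[0.61303782 0.03113176 0.08403267] [-1.79995636e+02 -1.02896420e-01  2.09244274e+00] 20.15 [0.20926436 0.08189218 5.24979287] 0.014824006428435647 [ 0.08214732 -0.02964795  0.08801668] [-0.01  0.4   1.32  0.    1.43 -0.05]
```

View pics/w10.png

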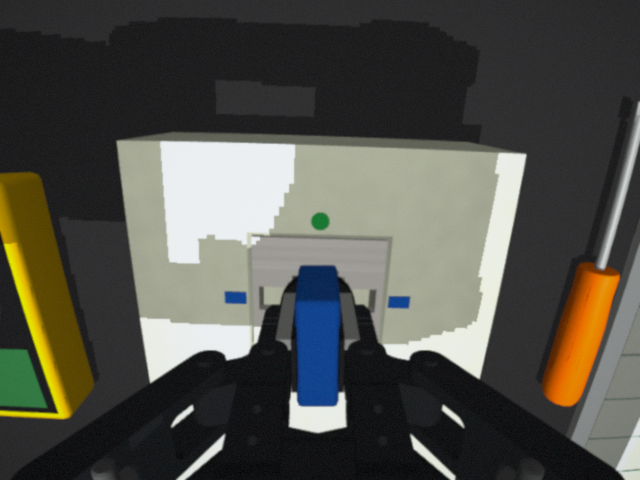

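View pics/s10.png

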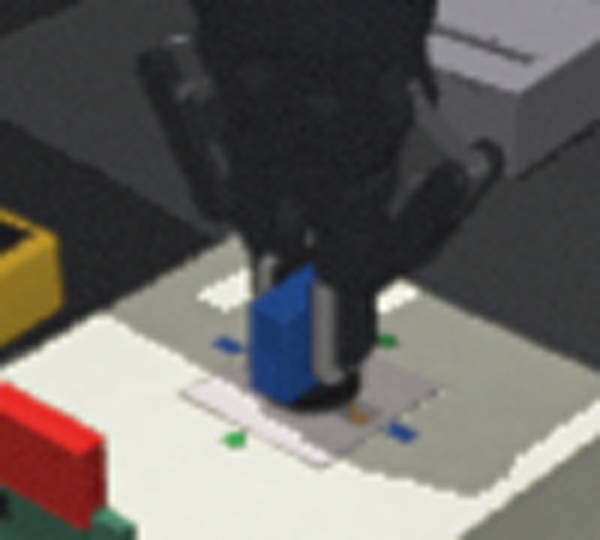

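Request:
jog_arm(targets=[0, 0, 0, 0, 0, 1, 0, 0, 0, 0, 0, 2, 0, 0, 0, 0, 0, 2.6, 0, 0, 0, 0, 0, 2.6, 0, 0, 0, 0, 0, 2.6])

```text
time_s: 20.88
tcp_pos: [0.6131, 0.0311, 0.0841]
ee_rot: [-3.141, -0.002, -0.009]
force: [0.2, -0.1, 5.8]
opening: 0.0146
```

```bash
python3 - <<'E'
from h import *
from plant import manip
import pickle
o=manip.get_obs(); print(o["tcp_pos"],np.degrees(o["ee_rot"]),o["time_s"],o["force"],o["opening"],o["wrist_torque"],o["joint_positions"].round(3))
c=manip.capture("wrist"); im=c["pixels"][:,:,::-1]; pickle.dump((c,o),open("w11.pkl","wb"))
cv2.imwrite("pics/w11.png",cv2.resize(im[210:410,220:420],None,fx=3,fy=3,interpolation=cv2.INTER_CUBIC))
c=manip.capture("scene"); im=c["pixels"][:,:,::-1]
cv2.imwrite("pics/s11.png",cv2.resize(im[220:260,295:350],None,fx=12,fy=12,interpolation=cv2.INTER_CUBIC))
E
```

```text
[0.61306634 0.03111801 0.08405761] [-1.79991136e+02 -1.07248031e-01 -5.07693026e-01] 20.875 [ 0.19590966 -0.06700487  5.75437389] 0.014574738898001547 [ 0.00692289 -0.07194452  0.12145696] [-1.000e-02  3.960e-01  1.317e+00  0.000e+00  1.427e+00 -1.000e-03]
```

View pics/w11.png

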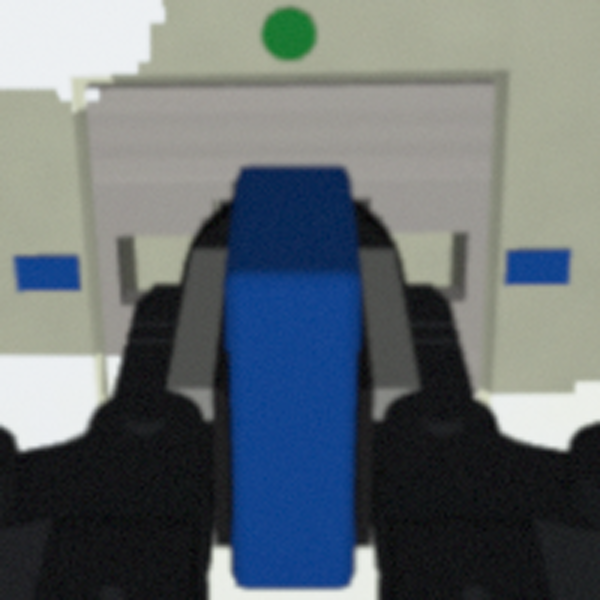

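View pics/s11.png

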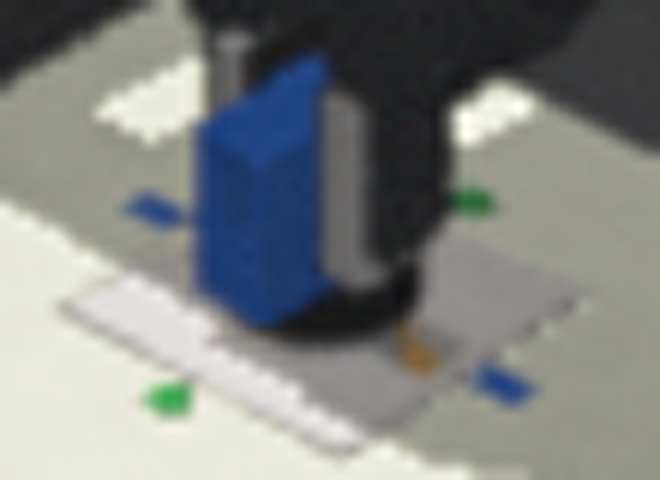

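Request:
jog_arm(targets=[0, 0, 0, 0, 0, 0.8, 0, 0, 0, 0, 0, 1.5, 0, 0, 0, 0, 0, 1.5, 0, 0, 0, 0, 0, 1.5])

```text
time_s: 21.48
tcp_pos: [0.6131, 0.0311, 0.084]
ee_rot: [-3.141, -0.002, -0.035]
force: [0.9, -0.1, 5.6]
opening: 0.0147
```

```bash
python3 - <<'E'
from h import *
from plant import manip
o=manip.get_obs(); print(o["tcp_pos"],np.degrees(o["ee_rot"]),o["time_s"],o["force"],o["opening"],o["wrist_torque"],o["joint_positions"].round(3))
E
```

```text
[0.61305749 0.03110075 0.08403355] [-1.79989129e+02 -1.05839402e-01 -2.00740957e+00] 21.475 [ 0.88015139 -0.13165878  5.61222605] 0.014702460201964092 [-0.00034554 -0.09566597  0.13073545] [-0.01   0.396  1.317  0.     1.427  0.025]
```

Request:
jog_arm(targets=[0, 0, 0, 0, 0, 0.8, 0, 0, 0, 0, 0, 1.5, 0, 0, 0, 0, 0, 2, 0, 0, 0, 0, 0, 2])

```text
time_s: 21.98
tcp_pos: [0.6131, 0.0311, 0.0841]
ee_rot: [-3.141, -0.002, -0.069]
force: [-0.3, -0.1, 5.2]
opening: 0.0143
```

```bash
python3 - <<'E'
from h import *
from plant import manip
import pickle
for i in range(4):
    c=manip.capture("wrist"); o=manip.get_obs(); print(o["tcp_pos"],np.degrees(o["ee_rot"])[2],o["time_s"],o["force"],o["wrist_torque"])
pickle.dump((c,o),open("w12.pkl","wb"))
im=c["pixels"][:,:,::-1]
cv2.imwrite("pics/w12.png",cv2.resize(im[210:410,220:420],None,fx=3,fy=3,interpolation=cv2.INTER_CUBIC))
E
```

```text
[0.61305095 0.03109679 0.08404432] -3.978229223891917 22.025 [ 0.24606646 -0.80785853  4.66477537] [ 0.01069263 -0.10078563  0.36087289]
[0.6130464  0.031151   0.08404396] -3.9703123512707075 22.075 [ 0.81709551 -0.16618804  5.56270457] [-0.06641865 -0.04504355  0.40964445]
[0.61304561 0.03113313 0.08406973] -3.972420015150556 22.125 [ 0.07371716 -0.28415873  6.04075523] [-0.01587943 -0.05521219  0.35904635]
[0.61305265 0.03115642 0.08404393] -3.971546692796882 22.175 [0.09439988 0.78639504 5.20876316] [-0.00222406 -0.07407175  0.31238318]
```

View pics/w12.png

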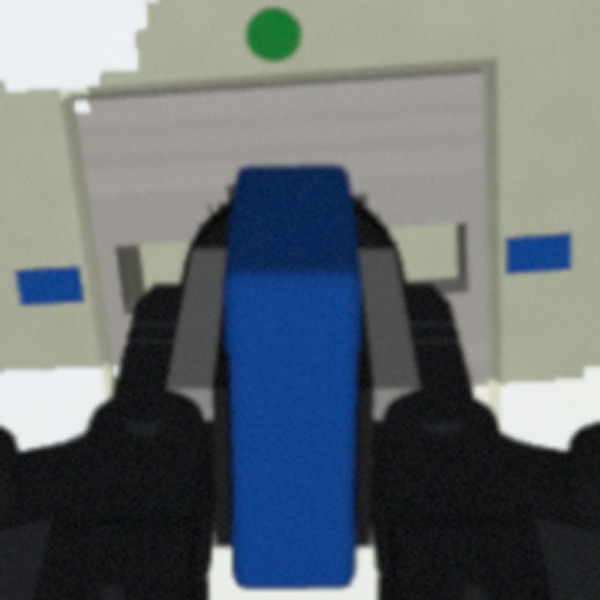

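Request:
jog_arm(targets=[0, 0, -1, 0, 0, 0, 0, 0, -2, 0, 0, -0.3, 0, 0, -3, 0, 0, -0.6, 0, 0, -3, 0, 0, -0.6, 0, 0, -3, 0, 0, -0.6])

```text
time_s: 22.8
tcp_pos: [0.6129, 0.0311, 0.0865]
ee_rot: [-3.141, -0.001, -0.06]
force: [4.3, -1.2, 5.0]
opening: 0.0146
```

```bash
python3 - <<'E'
from h import *
from plant import manip
import pickle
for i in range(4):
    c=manip.capture(["wrist","top","wrist","scene"][i]); o=manip.get_obs(); print(o["tcp_pos"],np.degrees(o["ee_rot"])[2],o["time_s"],o["force"],o["wrist_torque"],o["opening"])
    if i==1: cv2.imwrite("pics/t13.png",c["pixels"][:,:,::-1])
im=c["pixels"][:,:,::-1]
cv2.imwrite("pics/s13.png",im)
E
```

```text
[0.61292333 0.03108324 0.0865343 ] -3.419601718921312 22.85 [4.24888842 0.6020478  4.14047679] [ 0.07084856 -0.74454411  0.29270002] 0.014723783867096633
[0.61291476 0.03109954 0.08652999] -3.4178424855469585 22.9 [4.34182544 0.60666321 3.98772488] [ 0.05695933 -0.88854657  0.29496477] 0.014933119028032099
[0.61290342 0.0310872  0.08652596] -3.4192694238914285 22.95 [4.17972427 0.35782606 3.16766124] [ 0.04505204 -0.90388345  0.29250373] 0.014737816989983499
[0.61290189 0.03107041 0.08652918] -3.4180547719838312 23.0 [5.76314551 1.35413636 4.66120624] [ 0.10823689 -1.00339857  0.27602736] 0.014625002357225645
```

View pics/s13.png

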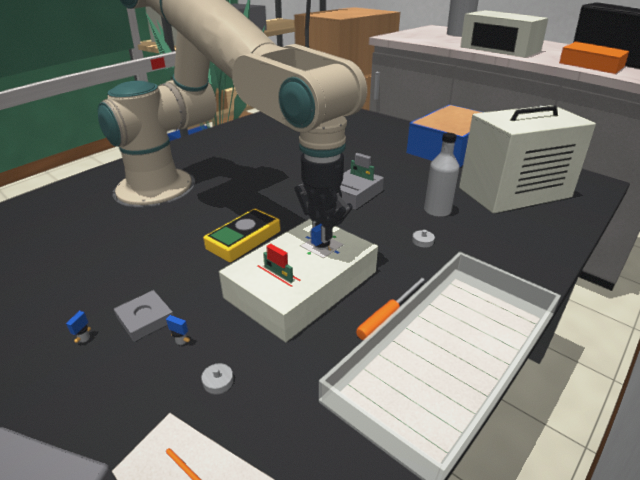

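View pics/t13.png

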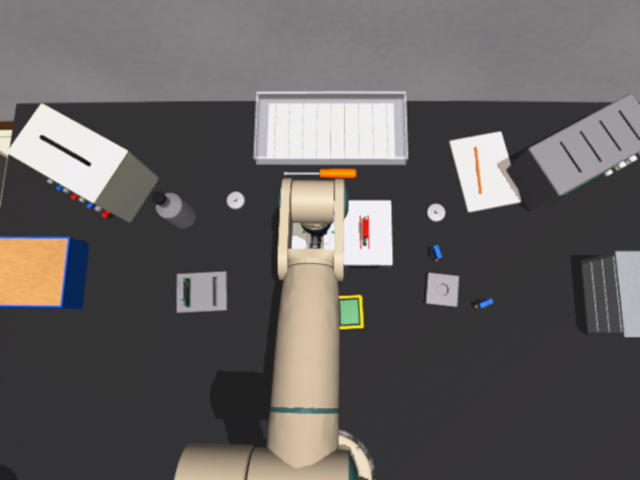

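```bash
python3 - <<'E'
from plant import manip
o=manip.get_obs(); print(o["time_s"],o["tcp_pos"],o["wrist_torque"],o["force"])
print(manip.sign_off())
E
```

```text
23.0 [0.61290189 0.03107041 0.08652918] [ 0.10823689 -1.00339857  0.27602736] [5.76314551 1.35413636 4.66120624]
the job is handed in; nothing more can be done
None
```

I seated the red-handled card in the console slot and let it go. I then put the blue-handled plug in the round socket, turned it to the stop, and handed the job in at 23 s still gripping it. I can't see the verdict.

- **Card:** It stopped at the height computed for fully home. Pushing harder, up to 10.8 N, moved it no further. After release, the scene picture showed it upright between the red stripes.
- **Plug pushed in:** The pins went through the notches without contact force. The saddles gave about 5–6 N of spring force. At hand-in they were about 7 mm down, judged from the tool height and assuming the plug did not slip in the jaws.
- **Plug turned:** The tool turned about 93.5° clockwise. The wrist torque rose slowly to about 0.13 N m, then jumped to about 0.36 N m, which I took as the stop. I backed off 0.6° and held it there, with about 0.28 N m still pressing against the stop.
- **Other things on the bench:** In the last pictures the grey card, the two small blue plugs and the other loose things in view looked unmoved. The arm hid part of the meter in the top view.

**Checks that disagreed:**
- **Plug position:** Different cues from the wrist picture gave the plug's position along x about 1 mm apart, so I aimed between them. The fit had 1.5 mm of play.
- **Side load:** When I raised the plug 3 mm at the end, a side force of about 4–6 N and a moment of about 1 N m appeared. I left them as they were.
- **Turned saddles:** One scene picture showed something orange in the +x notch after the turn, while the wrist picture showed the notches empty. I took it for part of the turned saddles, without confirming it.

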